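# Mount the bottle carriage on its dovetail dock and clamp it

### The arm

A 7-joint arm with a two-finger parallel gripper is mounted at the origin on the work surface. World frame = base frame: x ahead of the robot, y to its left, z up, the work surface at z = 0. Lengths are in m, angles in rad, forces in N, time in s.
With the tool pointing down it reaches from about 0.4 to 0.85 m from the base axis. Payload 10.4 kg.
Tool frame: the origin (TCP) lies on the front face of the gripper's body, between the roots of the fingers; the fingertips stand 70 mm ahead of it and the grasp point (between the pads) lies 51 mm ahead of it (grasp_offset is the distance from the TCP to the grasp point, in m); z points along the fingers, y is the direction in which the jaws open and shut (so a half turn about z gives the same grasp; the last joint's range is limited). The gripper opens to 87 mm and grips with 3 to 60 N. Pads are 19 mm wide; open, the fingers measure 117 mm over their backs; the gripper's body (75 mm by 190 mm) begins 51 mm behind the grasp point.
Start: joints at [1.235, 0.332, -0.065, 1.46, 0.022, 1.35, -0.088], TCP at [0.192, -0.595, 0.292] pointing down, gripper open.
Joint ranges: [-2.6, 2.6], [-0.5, 2.12], [-1.47, 1.34], [0.16, 2.42], [-1.27, 4.41], [0.06, 2.06], [-2.6, 2.6]. Speed limits (rad/s): [2.22, 2.22, 2.79, 2.79, 3.14, 3.14, 3.14].

### API

Orientations are given as a unit quaternion [x, y, z, w].
In Python, from bench import * gives the robot as it stands. The module is installed in compiled form; this text tells all that it offers.
- The arm moves only by the tool arm_command, never from a script. Its argument "commands" is a list of rows, each a list of 3 entries, a list of its own where there are three numbers: the opening in per cent of the stroke, from 0 (shut) to 100 (fully open), then the shift along the tool's x, y, z in m, then the turn, a rotation vector about the tool's x, y, z in rad. A call has exactly 10 rows; each row is the pose to reach, as a shift and turn from the pose commanded when the call began, along the tool's axes at that moment; what a row does not reach only later rows make up. A row lasts 1/12 s, in which the tool goes at most 41.7 mm and 7.16 degrees, less where a joint would pass 70% of its speed; a pose out of reach is approached as far as the arm can. A call with a gripper value outside its range is refused whole. The fingers move at their own pace and stop on an object; "squeeze" is the grip in N (left out, the last holds). Time passes only in rows, so rows that repeat a pose let the fingers close, or fill a call up. It gives the time, the measured TCP pose, the force and the opening at its end, in the units of the state.
- read_state(): the state, without advancing time (a new reading comes with each control period).
- camera(name): name is "scene" or "top" or "wrist"; returns a dict with "pixels" (400x640x3 uint8, red, green, blue), "fx", "fy", "cx", "cy" (pixels), "dist_coeffs" ([k1, k2, p1, p2, k3] as OpenCV has them; the pictures are not rectified), "rvec" (rotation vector, rad) and "tvec" (3), from world to camera coordinates, as OpenCV has them; the wrist camera has in their place "mount" (4x4, takes a point from camera to tool coordinates, whose origin is the TCP and whose axes are the flange's). Camera axes: x right, y down, z forward; pixel columns grow to the right and rows downward; lengths in m; the calibration is good to about 2 mm. A picture is of the moment at which its call begins: read the wrist's pose just before it. There is no depth.
- close_job(): hands the job in, once; it reports no verdict.
The state is a dict: "time": time; "joint_positions": joint angles; "joint_vel": joint speeds; "joint_torque": joint torques, N m; "ee_pos": TCP position; "eef_rot": TCP orientation; "ft_force": force on the tool from outside, world axes, zero at the start; "torque": the same for the moment, N m; "width": finger opening in m.
Only numpy, scipy, OpenCV 4.12 (cv2) and the standard library are available. Lean on these libraries where they do the work, as an engineer would, in place of code of your own. Each camera call takes 0.05 s, during which the arm holds its last target.

### The job

Put the bottle carriage on the dovetail dock: slide it on from the rail's free end, with its clamp knob on the robot's side, until it is fully home against the end stop. Then tighten the clamp knob clockwise until it is firm, let go, and leave everything else on the deck where it stands.

Things in the scene. Friction and masses are not known exactly. Their poses are not given: they have to be found in the camera images.
- dock: Fixed dock: black plinth 84 x 214 mm, 44 mm high, and on it an aluminium dovetail rail along its y axis. Origin on the deck under the plinth's middle; z up; -x side faces the robot. Rail 16 mm high, 44 mm wide at its top, 25.5 mm at its foot. An aluminium end stop (56 mm wide, 72 mm high) closes the rail's -y end; the carriage enters at the +y end and slides towards -y.
- rail_end (a point): Tip of the rail's free end, on its centre line, level with the rail's top face (60 mm above the deck), at dock y = +90 mm. Axes as the dock. The rail's last 20 mm narrow by about 6 mm a side and fall 4 mm as a lead-in.
- rail_stop (a point): Face of the end stop that the carriage comes to rest against: on the rail's centre line, level with the rail's top face (60 mm), at dock y = -82 mm. Axes as the dock.
- carriage_mid (a point): Centre of the loose bottle carriage (140 mm long in y, 72 wide in x, 90 high, 0.5 to 0.8 kg), 45 mm above its underside. Aluminium plate 14 mm thick on two jaws 14 mm deep that form the dovetail groove, open at both ends. When mounted its axes lie along the dock's, its underside 46 mm and this point 91 mm above the deck; home against the stop, this point is at dock x = 0, y = -12 mm.
- front_edge (a point): Point of the carriage where the groove's ceiling meets its leading (-y) end, 70 mm from the carriage's middle, 14 mm above its underside. It meets rail_stop when home. Ahead of the rail's end, level with the rail top or up to 2 mm above, it is ready to enter. Slack, the groove has 2 mm play each side of the rail and can lift about 3 mm.
- grip_post (a point): The carriage's black upright grip post, 40 mm (x) by 20 mm (y), from 28 to 90 mm above the underside; this point is on its centre line, 72 mm above the underside: a good place to pinch across its 20 mm (closing along y). Two round black cups (36 mm wide, tops 48 mm above the underside) stand 50 mm either way along y. The clamp knob is on the carriage's -x side.
- knob_bar (a point): Centre of the clamp's black bar knob: 64 mm long, 14 mm thick, 24 mm deep along its axis, on a 12 mm stem; the lug begins 26 mm inward. It lies 84 mm to -x of the carriage's middle, 44 mm above its underside. z is the knob's axis, outward: up, leaning 35 degrees to the carriage's -x. The point turns with the knob; the bar's length lies along its x axis turned +0.7 rad about z. Pinch across the 14 mm.
- clamp_knob (a joint): Turn of the clamp knob (rad), growing as it is turned clockwise seen from outside, which tightens. 0 fully slack, starts at 0 to 0.25. At 0.7 the bar lies across the rail (one end up-slope, one down-slope). The screw brings a brass gib onto the rail at about 1.15; firm from 1.2; dead stop at 1.4. It stays where it is left; it takes 0.19 N m, up to 0.35 when firm.
- bottle_a: Bystander: small amber bottle, 27 mm wide, 68 mm high, origin under its centre.
- bottle_b: Bystander: small white bottle, 27 mm wide, 68 mm high, origin under its centre.
- well_plate: Bystander: clear well plate, 86 x 128 x 15 mm, lying on the deck, origin under its centre.

How it is judged:
By the outcome, as a careful person would: the job done as asked, in the order asked, and still so for the second after the job is handed in, with the robot touching nothing.
It also fails if it takes over 72 s, if anything falls off the work surface, if the arm or the gripper's body presses on something with over 40 N, if the wrist force passes 120 N, or if a joint passes its speed limit or range.

## Working session

There is one attempt and no reset: what is moved stays moved. The work goes in short steps, Python scripts to look and compute and a tool call to move; the robot and the scene stay as the last step left them, time stands still between calls to the robot, and variables do not carry over. Pictures are saved under pics/ and viewed, and the job is handed in when it is done.

Besides the shell and the picture viewer there is one more tool, called after "Emit:" in YAML: its name, and indented under it one key for each argument. arm_command: Moves the arm, as the interface text tells. Its arguments: {"type":"object","properties":{"commands":{"type":"array","items":{"type":"array"}},"squeeze":{"type":"number"}},"required":["commands"]}

```bash
mkdir -p pics; ls; python3 - <<'E'
from bench import *
import cv2
s=read_state()
for k,v in s.items(): print(k,v)
for n in ["scene","top","wrist"]:
    c=camera(n); cv2.imwrite(f"pics/{n}0.png",c["pixels"][:,:,::-1])
    print(n,{k:v for k,v in c.items() if k!="pixels"})
E
```

```text
pics
time 0.0
joint_positions [ 1.23540517  0.33288639 -0.06468651  1.46097728  0.02160395  1.34991281
 -0.08848632]
joint_vel [ 0.00053012  0.00010177 -0.00068042  0.00017657 -0.00074195  0.00024391
  0.00014154]
joint_torque [ 2.92452651e-04 -6.23258686e+01  2.48427055e-02 -3.89895165e+01
 -6.13125809e-02  3.98652290e-02  1.53655933e-04]
ee_pos [ 0.19221715 -0.59438637  0.29142761]
eef_rot [ 9.87793012e-01  1.55770379e-01 -1.54750644e-04 -7.27853502e-04]
ft_force [ 0.19672862 -0.00148068  0.97582381]
torque [-0.04943094 -0.02253159 -0.00799446]
width 0.0870342009055113
scene {'fx': 457.8757808665788, 'fy': 457.8757808665788, 'cx': 325.10473504104647, 'cy': 196.68637945724515, 'dist_coeffs': array([-0.08038748,  0.        ,  0.        ,  0.        ,  0.        ]), 'rvec': array([ 1.70399625,  1.97846501, -0.71380681]), 'tvec': array([ 0.10940945, -0.38713654,  1.48986076])}
top {'fx': 444.89516653488863, 'fy': 444.89516653488863, 'cx': 319.65820334990883, 'cy': 197.09560503694885, 'dist_coeffs': array([0.03176941, 0.        , 0.        , 0.        , 0.        ]), 'rvec': array([ 2.16917136, -2.1305226 ,  0.17407774]), 'tvec': array([-0.05737712,  0.58389454,  1.20663196])}
wrist {'fx': 332.7072804567439, 'fy': 332.7072804567439, 'cx': 316.3629218655039, 'cy': 196.72373473686235, 'dist_coeffs': array([-0.03636332,  0.        ,  0.        ,  0.        ,  0.        ]), 'mount': array([[ 1.09784719e-03, -9.59953289e-01, -2.80157951e-01,
         7.58060576e-02],
       [ 9.99999201e-01,  8.78325080e-04,  9.09113106e-04,
        -5.60590993e-04],
       [-6.26636362e-04, -2.80158725e-01,  9.59953486e-01,
        -9.21361401e-02],
       [ 0.00000000e+00,  0.00000000e+00,  0.00000000e+00,
         1.00000000e+00]])}
```

View pics/scene0.png

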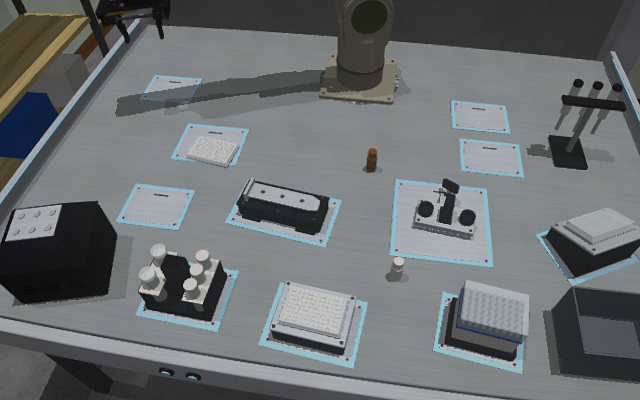

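View pics/top0.png

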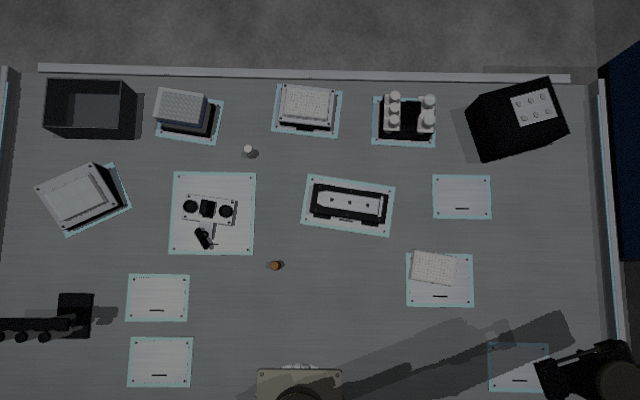

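View pics/wrist0.png

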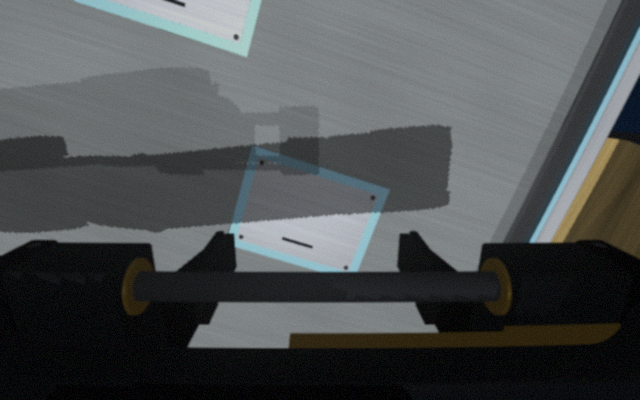

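```bash
python3 - <<'E'
import cv2
t=cv2.imread("pics/top0.png"); s=cv2.imread("pics/scene0.png")
def cr(im,x,y,w,h,f,n): cv2.imwrite(n,cv2.resize(im[y:y+h,x:x+w],None,fx=f,fy=f,interpolation=cv2.INTER_CUBIC))
cr(t,160,160,100,100,6,"pics/t_car.png"); cr(t,295,165,110,80,7,"pics/t_dock.png")
cr(s,385,170,110,100,6,"pics/s_car.png"); cr(s,220,165,130,85,6,"pics/s_dock.png")
E
```

```text
(no output)
```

View pics/t_car.png

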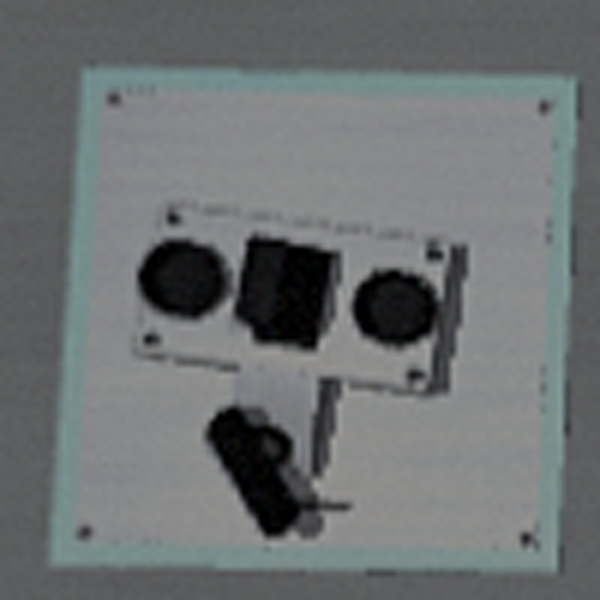

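View pics/t_dock.png

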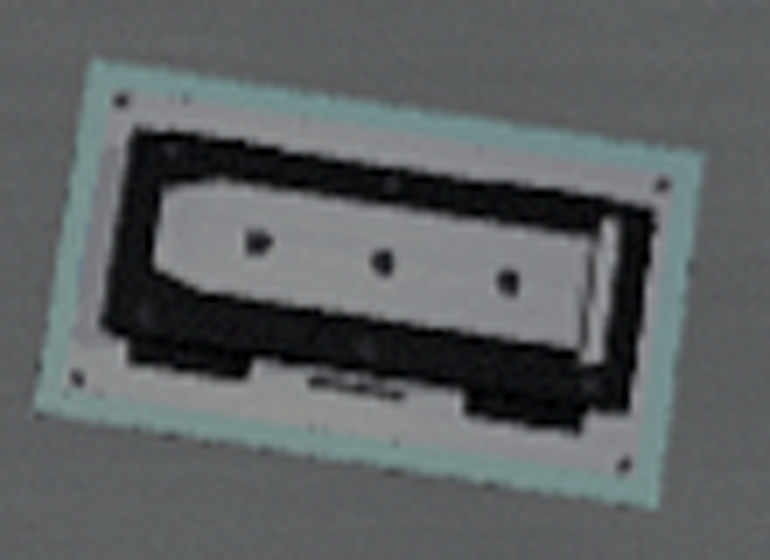

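View pics/s_car.png

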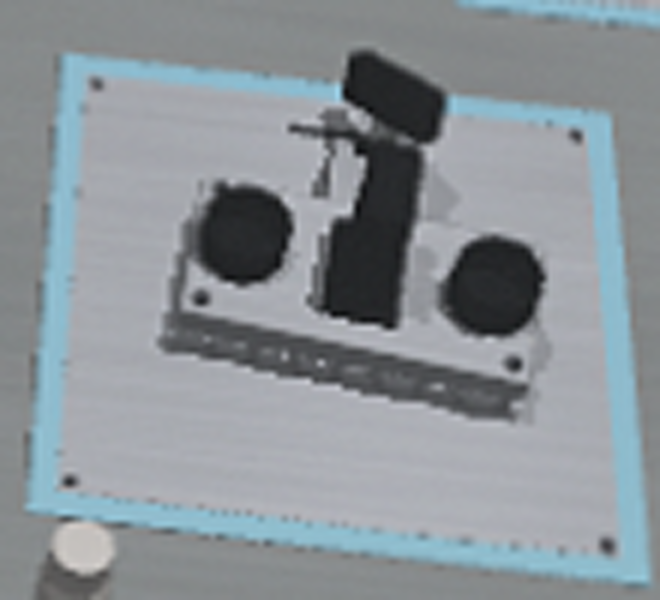

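View pics/s_dock.png

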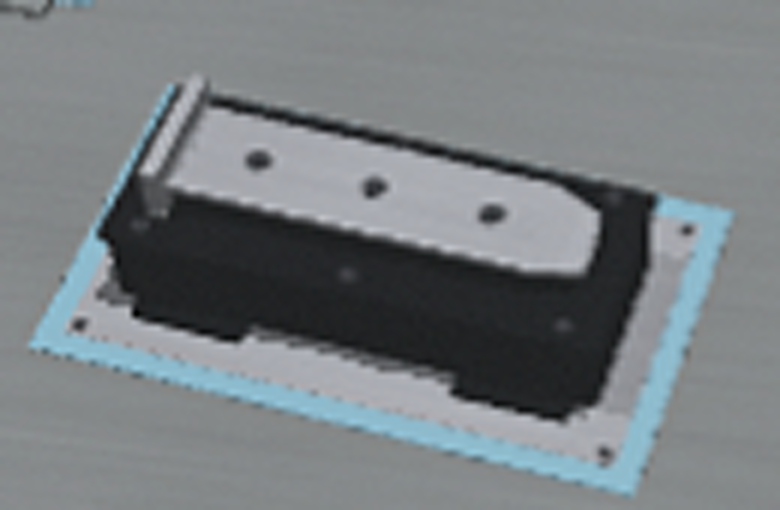

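```bash
cat > h.py <<'E'
import numpy as np, cv2
from scipy.spatial.transform import Rotation as R
from scipy.optimize import least_squares
from bench import *
CAM={}
def cal(n):
    if n not in CAM: CAM[n]=camera(n)
    return CAM[n]
CALS={'scene':dict(f=457.8757808665788,c=(325.10473504104647,196.68637945724515),k=-0.08038748,rvec=[1.70399625,1.97846501,-0.71380681],tvec=[0.10940945,-0.38713654,1.48986076]),
'top':dict(f=444.89516653488863,c=(319.65820334990883,197.09560503694885),k=0.03176941,rvec=[2.16917136,-2.1305226,0.17407774],tvec=[-0.05737712,0.58389454,1.20663196]),
'wrist':dict(f=332.7072804567439,c=(316.3629218655039,196.72373473686235),k=-0.03636332)}
MOUNT=np.array([[1.09784719e-03,-9.59953289e-01,-2.80157951e-01,7.58060576e-02],[9.99999201e-01,8.78325080e-04,9.09113106e-04,-5.60590993e-04],[-6.26636362e-04,-2.80158725e-01,9.59953486e-01,-9.21361401e-02],[0,0,0,1]])
def proj(n,P,tcp=None):
    """P Nx3 world; tcp=(pos,quat) for wrist"""
    c=CALS[n]; P=np.atleast_2d(np.asarray(P,float))
    if n=='wrist':
        T=np.eye(4);T[:3,:3]=R.from_quat(tcp[1]).as_matrix();T[:3,3]=tcp[0]
        E=np.linalg.inv(T@MOUNT); rv=R.from_matrix(E[:3,:3]).as_rotvec(); tv=E[:3,3]
    else: rv=np.array(c['rvec']);tv=np.array(c['tvec'])
    K=np.array([[c['f'],0,c['c'][0]],[0,c['f'],c['c'][1]],[0,0,1.]])
    return cv2.projectPoints(P.reshape(-1,1,3),rv,tv,K,np.array([c['k'],0,0,0,0.]))[0].reshape(-1,2)
def w(pose,p):
    """pose=(x,y,yaw[,z]) local->world"""
    x,y,a=pose[:3]; z=pose[3] if len(pose)>3 else 0
    p=np.atleast_2d(np.asarray(p,float)); c,s=np.cos(a),np.sin(a)
    return np.c_[x+c*p[:,0]-s*p[:,1], y+s*p[:,0]+c*p[:,1], p[:,2]+z]
def fit(obs,x0,free=3):
    """obs list of (cam,local pt,(u,v)[,tcp])"""
    def r(x):
        return np.concatenate([proj(o[0],w(x,o[1]),o[3] if len(o)>3 else None)[0]-np.array(o[2]) for o in obs])
    s=least_squares(r,x0,loss='soft_l1'); return s.x, r(s.x).reshape(-1,2)
E
python3 - <<'E'
from h import *
d=lambda u,v:(295+u/7-.43,165+v/7-.43)
sd=lambda u,v:(220+u/6-.42,165+v/6-.42)
t=lambda u,v:(160+u/6-.42,160+v/6-.42)
sc=lambda u,v:(385+u/6-.42,170+v/6-.42)
m=1e-3
obs=[('top',[.042,.107,.044],d(135,128)),('top',[.042,-.107,.044],d(655,210)),('top',[-.042,-.107,.044],d(630,410)),('top',[-.042,.107,.044],d(105,328)),
('top',[.016,.09,.056],d(160,195)),('top',[-.016,.09,.056],d(155,268)),
('scene',[-.042,.107,.044],sd(655,195)),('scene',[.042,-.107,.044],sd(100,235)),('scene',[-.016,.09,.056],sd(603,210)),('scene',[.016,.09,.056],sd(583,272)),
('scene',[.028,-.082,.072],sd(152,178)),]
x,r=fit(obs,[.5,-.1,-.1]);print('dock',x.round(4));print(r.round(1))
obs=[('top',[0,.05,.048],t(182,278)),('top',[0,-.05,.048],t(395,307)),('scene',[0,-.05,.048],sc(246,233)),('scene',[0,.05,.048],sc(495,283)),
('top',[.036,.07,.028],t(163,205)),('top',[-.036,.07,.028],t(135,352)),('top',[-.036,-.07,.028],t(432,393)),('scene',[.036,-.07,.028],sc(170,312)),('scene',[.036,.07,.028],sc(528,382))]
x,r=fit(obs,[.5,.2,-.1,0]);print('car',x.round(4));print(r.round(1))
E
```

```text
dock [ 0.5702 -0.1283 -0.1316]
[[-0.7 -0.3]
 [ 0.1 -0.7]
 [-0.1  0.1]
 [-1.   0.4]
 [ 0.3 -0.6]
 [-0.7  0.2]
 [ 0.6 -0.8]
 [-1.2 -0.3]
 [-0.5  0.1]
 [-1.1 -0. ]
 [ 0.2 -0.3]]
car [ 0.5475  0.2657 -0.1162 -0.0064]
[[-0.3  0.1]
 [-0.2 -0. ]
 [-0.5 -1. ]
 [-0.2 -0.8]
 [ 0.  -0.3]
 [ 0.1  0.2]
 [-0.1 -0. ]
 [ 0.6  0.7]
 [-0.3  1.3]]
```

```bash
cat >> h.py <<'E'
def Rdown(yaw,tilt=0.0,roll=0.0):
    """tool x along yaw heading, pointing down; tilt>0: tool z leans to heading; roll about tool z"""
    M=np.c_[[np.cos(yaw),np.sin(yaw),0],[np.sin(yaw),-np.cos(yaw),0],[0,0,-1.]]
    return R.from_matrix(M)*R.from_euler('y',-tilt if False else tilt)*R.from_euler('z',roll)
def plan(pos,Rt,cur=None):
    s=read_state(); p0,R0=(s['ee_pos'],R.from_quat(s['eef_rot'])) if cur is None else cur
    print('shift',(R0.inv().apply(np.array(pos)-p0)).round(4),'turn',(R0.inv()*Rt).as_rotvec().round(4))
E
python3 - <<'E'
from h import *
print(Rdown(0,0.6).as_matrix().round(2)[:,2], Rdown(.3128).as_quat())
s=read_state(); plan([.45,-.29,.30],Rdown(-.13)); plan([.56,-.06,.30],Rdown(-.13))
# bottles
E
```

```text
[ 0.56  0.   -0.83] [0.98779443 0.15576316 0.         0.        ]
shift [ 0.3389 -0.2104 -0.0081] turn [-1.000e-03  3.000e-04  4.428e-01]
shift [ 0.5144 -0.3954 -0.0079] turn [-1.000e-03  3.000e-04  4.428e-01]
```

Emit:
arm_command:
  commands:
    - [100,[0.339,-0.21,-0.008],[0,0,0.443]]
    - [100,[0.339,-0.21,-0.008],[0,0,0.443]]
    - [100,[0.339,-0.21,-0.008],[0,0,0.443]]
    - [100,[0.339,-0.21,-0.008],[0,0,0.443]]
    - [100,[0.339,-0.21,-0.008],[0,0,0.443]]
    - [100,[0.339,-0.21,-0.008],[0,0,0.443]]
    - [100,[0.339,-0.21,-0.008],[0,0,0.443]]
    - [100,[0.514,-0.395,-0.008],[0,0,0.443]]
    - [100,[0.514,-0.395,-0.008],[0,0,0.443]]
    - [100,[0.514,-0.395,-0.008],[0,0,0.443]]

```text
time: 0.98
ee_pos: [0.4413, -0.2653, 0.2987]
eef_rot: [0.998, -0.065, -0.0, 0.0]
ft_force: [1.8, -1.0, -0.3]
width: 0.0874
```

Emit:
arm_command:
  commands:
    - [100,[0.09,-0.21,0],[0,0,0]]
    - [100,[0.09,-0.21,0],[0,0,0]]
    - [100,[0.09,-0.21,0],[0,0,0]]
    - [100,[0.09,-0.21,0],[0,0,0]]
    - [100,[0.09,-0.21,0],[0,0,0]]
    - [100,[0.09,-0.21,0],[0,0,0]]
    - [100,[0.09,-0.21,0],[0,0,0]]
    - [100,[0.09,-0.21,0],[0,0,0]]
    - [100,[0.09,-0.21,0],[0,0,0]]
    - [100,[0.09,-0.21,0],[0,0,0]]

```text
time: 1.82
ee_pos: [0.5567, -0.0723, 0.2987]
eef_rot: [0.998, -0.066, -0.0, 0.0]
ft_force: [-0.4, -0.3, -0.3]
width: 0.0868
```

```bash
python3 - <<'E'
from h import *
s=read_state(); c=camera("wrist"); cv2.imwrite("pics/w1.png",c["pixels"][:,:,::-1])
print(s['time'],s['ee_pos'],s['eef_rot'],s['joint_positions'].round(2))
plan([.549,.266,.30],Rdown(-.116))
E
```

```text
1.8167 [ 0.55674376 -0.0723435   0.29867314] [ 9.97807217e-01 -6.61861039e-02 -1.61321296e-04  3.62167490e-04] [ 0.46  0.22 -0.48  1.6   0.11  1.34 -1.74]
shift [-0.0524 -0.3343 -0.0014] turn [ 0.0007  0.0001 -0.0166]
```

View pics/w1.png

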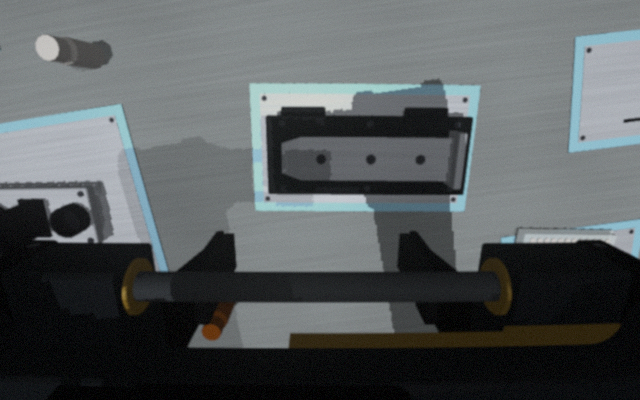

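```bash
python3 - <<'E'
import cv2
t=cv2.imread("pics/w1.png")
cv2.imwrite("pics/w1c.png",cv2.resize(t[75:220,240:490],None,fx=3.2,fy=3.2,interpolation=cv2.INTER_CUBIC))
E
```

```text
(no output)
```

View pics/w1c.png

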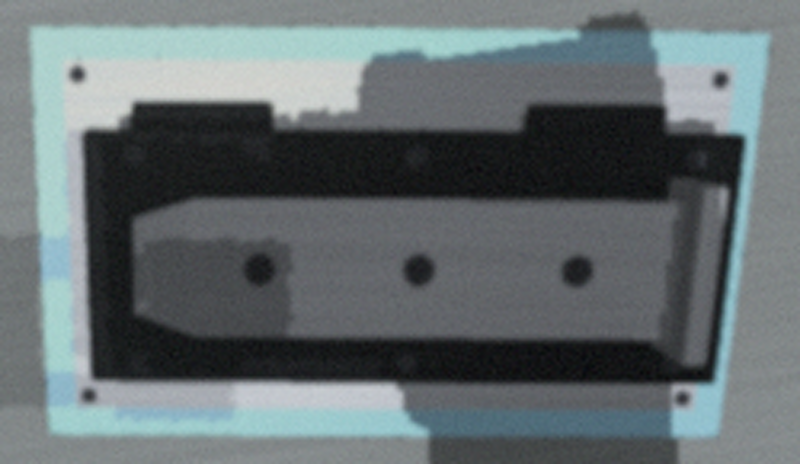

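Emit:
arm_command:
  commands:
    - [100,[-0.025,-0.32,0],[0,0,-0.015]]
    - [100,[-0.025,-0.32,0],[0,0,-0.015]]
    - [100,[-0.025,-0.32,0],[0,0,-0.015]]
    - [100,[-0.025,-0.32,0],[0,0,-0.015]]
    - [100,[-0.025,-0.32,0],[0,0,-0.015]]
    - [100,[-0.025,-0.32,0],[0,0,-0.015]]
    - [100,[-0.025,-0.32,0],[0,0,-0.015]]
    - [100,[-0.025,-0.32,0],[0,0,-0.015]]
    - [100,[-0.025,-0.32,0],[0,0,-0.015]]
    - [100,[-0.025,-0.32,0],[0,0,-0.015]]

```text
time: 2.7
ee_pos: [0.5736, 0.2509, 0.2985]
eef_rot: [0.998, -0.056, -0.0, -0.0]
ft_force: [-0.4, -0.2, 0.1]
width: 0.0867
```

```bash
python3 - <<'E'
from h import *
s=read_state(); c=camera("wrist"); cv2.imwrite("pics/w2.png",c["pixels"][:,:,::-1])
print(s['time'],s['ee_pos'],s['eef_rot'],s['joint_positions'].round(2),s['joint_vel'].round(3))
E
```

```text
2.7 [0.5735574  0.25090998 0.29847425] [ 9.98403623e-01 -5.64809334e-02 -3.14480964e-04 -9.99360949e-05] [-0.01  0.4  -0.63  1.42  0.24  1.4  -2.33] [ 0.046 -0.018  0.04   0.014  0.006  0.002  0.012]
```

View pics/w2.png

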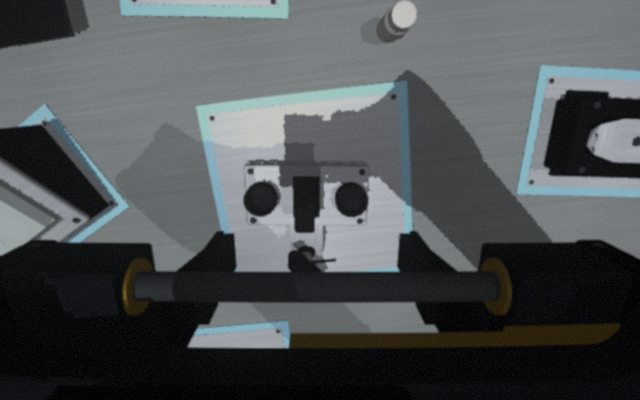

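```bash
python3 - <<'E'
import cv2
t=cv2.imread("pics/w2.png")
cv2.imwrite("pics/w2c.png",cv2.resize(t[150:280,230:380],None,fx=4.5,fy=4.5,interpolation=cv2.INTER_CUBIC))
from h import *
tcp=([0.55674376,-0.0723435,0.29867314],[9.97807217e-01,-6.61861039e-02,-1.61321296e-04,3.62167490e-04])
g=lambda u,v:(240+u/3.2-.35,75+v/3.2-.35)
pts=[([.016,.09,.056],(133,215)),([-.016,.09,.056],(133,315)),([.022,.07,.06],(190,198)),([-.022,.07,.06],(195,336)),([.022,-.082,.06],(670,200)),([-.022,-.082,.06],(660,341)),([-.042,.107,.044],(95,380)),([-.042,-.107,.044],(715,382))]
obs=[('wrist',p,g(*q),tcp) for p,q in pts]
x,r=fit(obs,[.57,-.128,-.13]);print(x.round(4));print(r.round(1))
x,r=fit(obs,[.57,-.128,-.13,0]);print(x.round(4));print(r.round(1))
E
```

```text
[ 0.5686 -0.1278 -0.1349]
[[-1.2 -0. ]
 [-0.4  0. ]
 [ 0.7 -0.3]
 [-0.5  0.1]
 [ 4.  -0. ]
 [ 2.3 -0.9]
 [-2.5  0.8]
 [ 0.   0.8]]
[ 0.5675 -0.1278 -0.1334 -0.0063]
[[-0.5  0.4]
 [ 0.4 -0.1]
 [ 1.1  0.2]
 [ 0.  -0.2]
 [ 1.6  0.2]
 [ 0.1 -1.4]
 [-1.4  0.3]
 [-2.3  0. ]]
```

View pics/w2c.png

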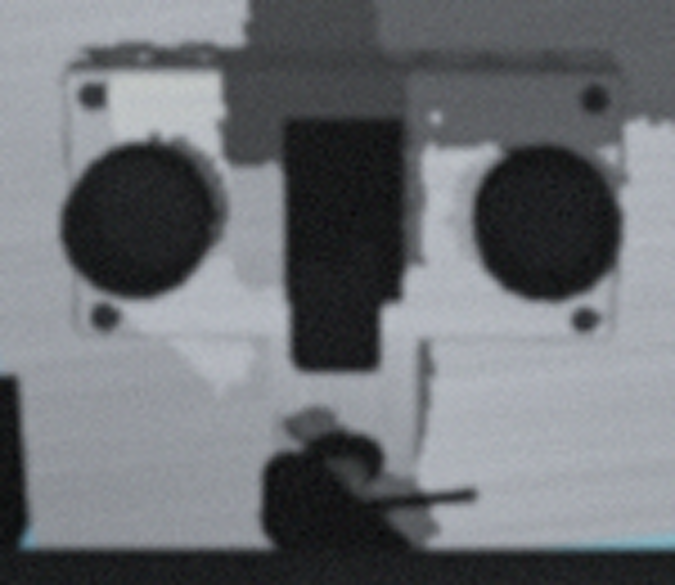

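```bash
python3 - <<'E'
from h import *
tcp=([0.5735574,0.25090998,0.29847425],[9.98403623e-01,-5.64809334e-02,-3.14480964e-04,-9.99360949e-05])
g=lambda u,v:(230+u/4.5-.39,150+v/4.5-.39)
pts=[([0,.05,.048],(140,221)),([0,-.05,.048],(547,223)),([.036,.07,.028],(66,68)),([.036,-.07,.028],(622,68)),([-.036,.07,.028],(78,330)),([-.036,-.07,.028],(613,335))]
obs=[('wrist',p,g(*q),tcp) for p,q in pts]
for x0 in ([.547,.266,-.116],[.547,.266,-.116,0]):
  x,r=fit(obs,x0);print(x.round(4));print(r.round(1))
q=proj('wrist',w(x,[[sx*.02,sy*.01,z] for z in (.028,.09) for sx in(1,-1) for sy in (1,-1)]),tcp)
print(((q-[230,150]+.39)*4.5).round(0))
c=x; 
# bottles
from scipy.optimize import fsolve
for n,uv in (('a',(275,265)),('b',(248,151))):
  f=lambda p:proj('top',[p[0],p[1],.05])[0]-uv
  print(n,fsolve(f,[.5,.1]))
E
```

```text
[ 0.5476  0.2656 -0.1185]
[[-1.4  0.5]
 [ 1.1  0.6]
 [-1.4 -2. ]
 [ 1.8 -1.3]
 [-0.6  0.8]
 [ 0.6  0.4]]
[ 0.545   0.2662 -0.1173 -0.0085]
[[-0.3  0.6]
 [-0.1  0.6]
 [ 0.1 -1.1]
 [ 0.2 -0.5]
 [ 0.7  0.3]
 [-0.7 -0.2]]
[[305. 126.]
 [384. 127.]
 [307. 276.]
 [384. 276.]
 [290. 192.]
 [383. 192.]
 [292. 365.]
 [382. 366.]]
a [0.39432466 0.07183872]
b [0.71199736 0.15829311]
```

```bash
python3 - <<'E'
from h import *
d=lambda u,v:(295+u/7-.43,165+v/7-.43)
sd=lambda u,v:(220+u/6-.42,165+v/6-.42)
obs=[('top',[.042,.107,.044],d(135,128)),('top',[.042,-.107,.044],d(655,210)),('top',[-.042,-.107,.044],d(630,410)),('top',[-.042,.107,.044],d(105,328)),
('top',[.016,.09,.056],d(160,195)),('top',[-.016,.09,.056],d(155,268)),
('scene',[-.042,.107,.044],sd(655,195)),('scene',[.042,-.107,.044],sd(100,235)),('scene',[-.016,.09,.056],sd(603,210)),('scene',[.016,.09,.056],sd(583,272)),
('scene',[.028,-.082,.072],sd(152,178)),]
x,r=fit(obs,[.5,-.1,-.1,0]);print('dock',x.round(4))
s=read_state();print(s['ee_pos'],s['time'])
plan([.547,.266,.126],Rdown(-.118))
plan([.547,.266,.170],Rdown(-.118))
E
```

```text
dock [ 0.5697 -0.1285 -0.1324 -0.0017]
[0.574154   0.24900784 0.29855366] 2.75
shift [-0.0289 -0.0139  0.1725] turn [0.0008 0.0001 0.0023]
shift [-0.0289 -0.0138  0.1285] turn [0.0008 0.0001 0.0023]
```

Emit:
arm_command:
  commands:
    - [100,[-0.029,-0.014,0.04],[0,0,0]]
    - [100,[-0.029,-0.014,0.08],[0,0,0]]
    - [100,[-0.029,-0.014,0.11],[0,0,0]]
    - [100,[-0.029,-0.014,0.128],[0,0,0]]
    - [100,[-0.029,-0.014,0.128],[0,0,0]]
    - [100,[-0.029,-0.014,0.128],[0,0,0]]
    - [100,[-0.029,-0.014,0.128],[0,0,0]]
    - [100,[-0.029,-0.014,0.128],[0,0,0]]
    - [100,[-0.029,-0.014,0.128],[0,0,0]]
    - [100,[-0.029,-0.014,0.128],[0,0,0]]

```text
time: 3.58
ee_pos: [0.5473, 0.2671, 0.172]
eef_rot: [0.998, -0.058, 0.001, -0.0]
ft_force: [0.1, 0.1, 0.0]
width: 0.0874
```

```bash
python3 - <<'E'
from h import *
s=read_state(); c=camera("wrist"); cv2.imwrite("pics/w3.png",c["pixels"][:,:,::-1])
print(s['time'],s['ee_pos'],s['eef_rot'],s['joint_vel'].round(3))
plan([.547,.266,.126],Rdown(-.118))
E
```

```text
3.5833 [0.54728985 0.2670948  0.17201116] [ 9.98330781e-01 -5.77470495e-02  9.06226550e-04 -3.30412749e-04] [-0.005  0.007  0.001  0.008  0.001 -0.002  0.001]
shift [-0.0001  0.0011  0.0457] turn [-0.0005 -0.0013  0.0027]
```

View pics/w3.png

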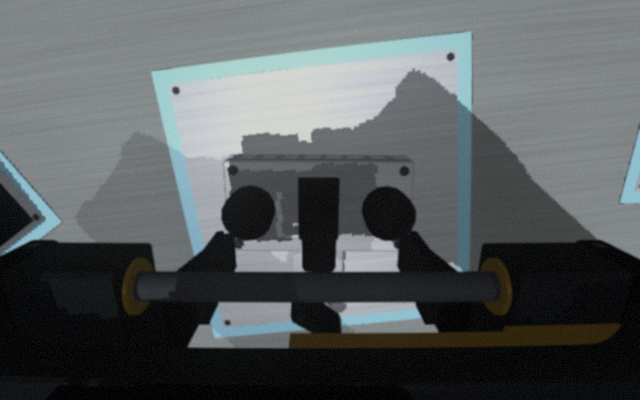

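Emit:
arm_command:
  commands:
    - [100,[0,0.001,0.03],[0,0,0.003]]
    - [100,[0,0.001,0.045],[0,0,0.003]]
    - [100,[0,0.001,0.045],[0,0,0.003]]
    - [100,[0,0.001,0.045],[0,0,0.003]]
    - [15,[0,0.001,0.045],[0,0,0.003]]
    - [0,[0,0.001,0.045],[0,0,0.003]]
    - [0,[0,0.001,0.045],[0,0,0.003]]
    - [0,[0,0.001,0.045],[0,0,0.003]]
    - [0,[0,0.001,0.045],[0,0,0.003]]
    - [0,[0,0.001,0.045],[0,0,0.003]]
  squeeze: 45

```text
time: 4.47
ee_pos: [0.5467, 0.266, 0.126]
eef_rot: [0.998, -0.059, 0.0, -0.0]
ft_force: [0.1, 0.6, -0.5]
width: 0.0551
```

Still closing; wait another part call, then lift.

Emit:
arm_command:
  commands:
    - [0,[0,0,0],[0,0,0]]
    - [0,[0,0,0],[0,0,0]]
    - [0,[0,0,0],[0,0,0]]
    - [0,[0,0,0],[0,0,0]]
    - [0,[0,0,0],[0,0,0]]
    - [0,[0,0,0],[0,0,0]]
    - [0,[0,0,0],[0,0,0]]
    - [0,[0,0,0],[0,0,0]]
    - [0,[0,0,0],[0,0,0]]
    - [0,[0,0,0],[0,0,0]]

```text
time: 5.3
ee_pos: [0.5466, 0.266, 0.1258]
eef_rot: [0.998, -0.059, 0.0, 0.0]
ft_force: [-0.6, 1.1, -0.2]
width: 0.0197
```

Emit:
arm_command:
  commands:
    - [0,[0,0,-0.005],[0,0,0]]
    - [0,[0,0,-0.015],[0,0,0]]
    - [0,[0,0,-0.03],[0,0,0]]
    - [0,[0,0,-0.045],[0,0,0]]
    - [0,[0,0,-0.06],[0,0,0]]
    - [0,[0,0,-0.06],[0,0,0]]
    - [0,[0,0,-0.06],[0,0,0]]
    - [0,[0,0,-0.06],[0,0,0]]
    - [0,[0,0,-0.06],[0,0,0]]
    - [0,[0,0,-0.06],[0,0,0]]

```text
time: 6.13
ee_pos: [0.5462, 0.2657, 0.1847]
eef_rot: [0.998, -0.059, -0.001, 0.0]
ft_force: [-0.5, 0.5, -5.6]
width: 0.0195
```

```bash
python3 - <<'E'
from h import *
s=read_state(); print(s['time'],s['ee_pos'],s['eef_rot'],s['joint_vel'].round(3),s['ft_force'],s['torque'],s['width'],s['joint_positions'].round(2))
for n in ("wrist","scene","top"):
  c=camera(n); cv2.imwrite(f"pics/{n}4.png",c["pixels"][:,:,::-1])
D=(.569,-.128,-.133)
p=w(D,[[0,.18,.0]])[0]
for y in (.18,.165): 
  p=w(D,[[0,y,0]])[0]; print(p); plan([p[0],p[1],.1735],Rdown(-.133))
t=cv2.imread("pics/scene4.png"); cv2.imwrite("pics/s4c.png",cv2.resize(t[110:280,200:500],None,fx=2.6,fy=2.6,interpolation=cv2.INTER_CUBIC))
E
```

```text
6.1333 [0.54620747 0.26570155 0.18468106] [ 9.98254977e-01 -5.90443791e-02 -7.62114454e-04  4.25437918e-04] [ 0.    -0.    -0.002 -0.005 -0.001  0.002 -0.   ] [-0.52595541  0.47120693 -5.63237322] [ 0.06253384 -0.01724592 -0.03607961] 0.019531739714063193 [-0.03  0.45 -0.63  1.61  0.28  1.18 -2.41]
[0.59286948 0.05041034 0.        ]
shift [0.0715 0.2085 0.0118] turn [0.0004 0.0007 0.0149]
[0.59088036 0.03554281 0.        ]
shift [0.0713 0.2235 0.0118] turn [0.0004 0.0007 0.0149]
```

View pics/s4c.png

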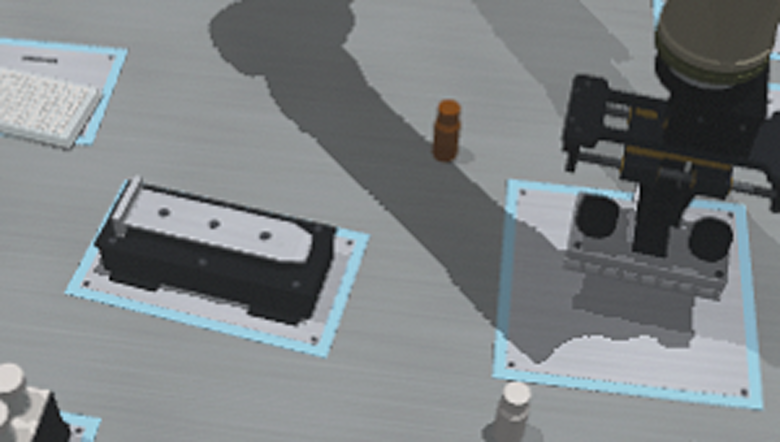

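View pics/wrist4.png

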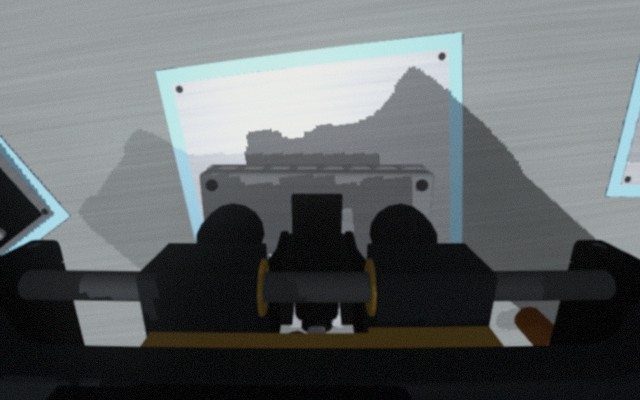

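Emit:
arm_command:
  commands:
    - [0,[0.012,0.035,0.0],[0,0,0.015]]
    - [0,[0.024,0.07,0.0],[0,0,0.015]]
    - [0,[0.036,0.105,0.0],[0,0,0.015]]
    - [0,[0.048,0.14,0.002],[0,0,0.015]]
    - [0,[0.06,0.175,0.005],[0,0,0.015]]
    - [0,[0.068,0.198,0.009],[0,0,0.015]]
    - [0,[0.0715,0.208,0.011],[0,0,0.015]]
    - [0,[0.0715,0.208,0.011],[0,0,0.015]]
    - [0,[0.0715,0.208,0.011],[0,0,0.015]]
    - [0,[0.0715,0.208,0.011],[0,0,0.015]]

```text
time: 7.12
ee_pos: [0.5929, 0.0528, 0.1749]
eef_rot: [0.998, -0.066, -0.0, -0.001]
ft_force: [-0.3, 1.1, -5.9]
width: 0.0199
```

```bash
python3 - <<'E'
from h import *
s=read_state(); print(s['time'],s['ee_pos'],s['eef_rot'],s['joint_vel'].round(3),s['ft_force'],s['torque'],s['width'],s['joint_positions'].round(2))
for n in ("wrist","scene","top"):
  c=camera(n); cv2.imwrite(f"pics/{n}5.png",c["pixels"][:,:,::-1])
D=(.5692,-.128,-.133)
p=w(D,[[0,.18,.0]])[0];print(p); plan([p[0],p[1],.1728],Rdown(-.133))
t=cv2.imread("pics/scene5.png"); cv2.imwrite("pics/s5c.png",cv2.resize(t[120:270,220:420],None,fx=4,fy=4,interpolation=cv2.INTER_CUBIC))
t=cv2.imread("pics/top5.png"); cv2.imwrite("pics/t5c.png",cv2.resize(t[150:250,220:410],None,fx=4,fy=4,interpolation=cv2.INTER_CUBIC))
t=cv2.imread("pics/wrist5.png"); cv2.imwrite("pics/w5c.png",cv2.resize(t[80:350,180:580],None,fx=2,fy=2,interpolation=cv2.INTER_CUBIC))
E
```

```text
7.1167 [0.59285365 0.05284763 0.17490037] [ 9.97845208e-01 -6.56098010e-02 -3.26566214e-05 -5.41393103e-04] [-0.01  -0.003 -0.007 -0.001  0.001  0.001 -0.   ] [-0.26315288  1.11232007 -5.91562967] [ 0.10512153 -0.00772751  0.0605057 ] 0.019930155997621407 [ 0.28  0.42 -0.55  1.66  0.24  1.14 -2.04]
[0.59306948 0.05041034 0.        ]
shift [0.0004 0.0022 0.0022] turn [-0.0005 -0.0002  0.0021]
```

View pics/s5c.png

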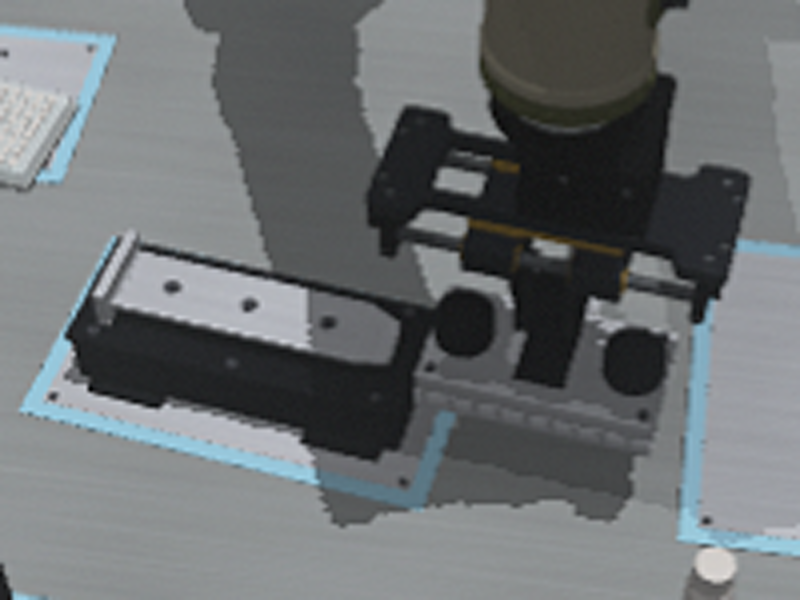

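View pics/w5c.png

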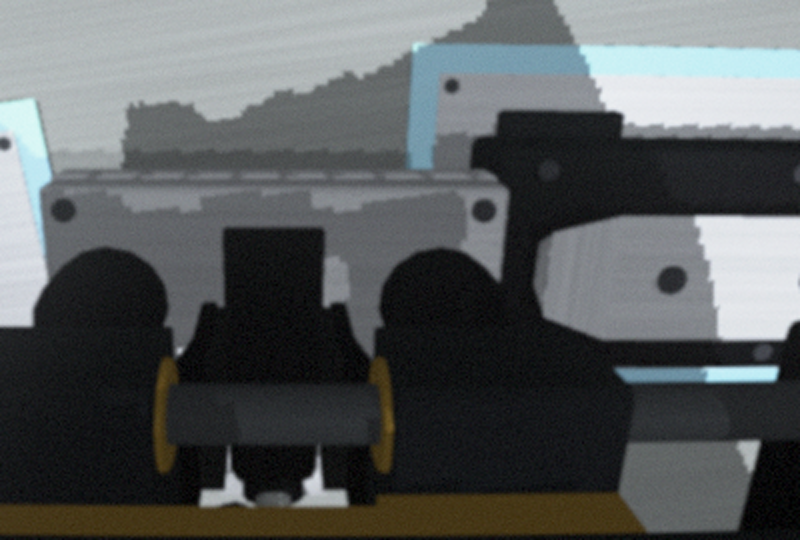

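View pics/t5c.png

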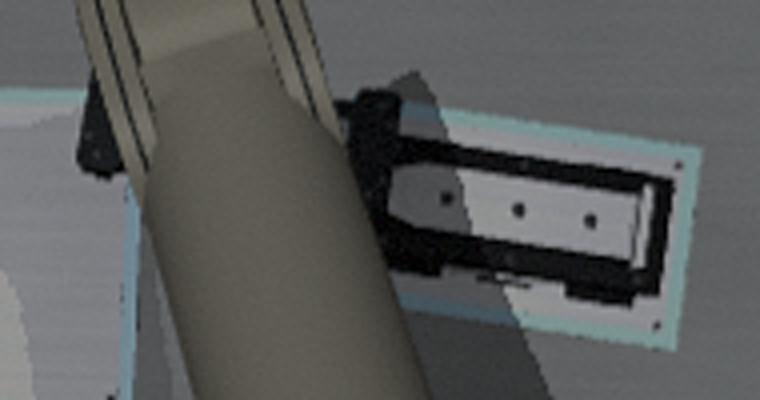

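```bash
cat >> h.py <<'E'
def ray(uv,tcp,z):
    """wrist pixel -> world point at height z"""
    c=CALS['wrist'];K=np.array([[c['f'],0,c['c'][0]],[0,c['f'],c['c'][1]],[0,0,1.]])
    n=cv2.undistortPoints(np.array([[uv]],float),K,np.array([c['k'],0,0,0,0.]))[0,0]
    T=np.eye(4);T[:3,:3]=R.from_quat(tcp[1]).as_matrix();T[:3,3]=tcp[0];C=T@MOUNT
    d=C[:3,:3]@np.array([n[0],n[1],1]);o=C[:3,3]
    return o+d*(z-o[2])/d[2]
E
python3 - <<'E'
from h import *
tcp=([0.59285365,0.05284763,0.17490037],[9.97845208e-01,-6.56098010e-02,-3.26566214e-05,-5.41393103e-04])
R0=R.from_quat(tcp[1])
g=lambda u,v:(180+u/2-.25,80+v/2-.25)
for nm,uv,z in [('car +x+y',(46,188),.077),('car +x-y',(508,188),.077),('rail tap +x',(622,214),.06),('rail tap -x',(600,341),.06),('rail +x far',(790,216),.06),('rail -x far',(760,341),.06),('tip +x',(540,238),.056),('tip -x',(545,320),.056),('dot',(671,280),.06)]:
  p=ray(g(*uv),tcp,z); print(nm,(R0.inv().apply(p-tcp[0])*1e3).round(1), p.round(4))
E
```

```text
car +x+y [ 34.3 -67.   98. ] [0.6356 0.1148 0.077 ]
car +x-y [34.5 68.4 97.8] [ 0.6181 -0.0193  0.077 ]
rail tap +x [ 22.3 112.8 114.8] [ 0.6002 -0.0618  0.06  ]
rail tap -x [-22.8 112.  114.8] [ 0.5556 -0.055   0.06  ]
rail +x far [ 21.7 169.6 114.7] [ 0.5922 -0.118   0.06  ]
rail -x far [-23.2 168.9 114.7] [ 0.5477 -0.1115  0.06  ]
tip +x [ 12.9  88.4 118.8] [ 0.5941 -0.0364  0.056 ]
tip -x [-16.7  93.6 118.8] [ 0.5641 -0.0377  0.056 ]
dot [ -0.5 133.  114.8] [ 0.5749 -0.0789  0.06  ]
```

Emit:
arm_command:
  commands:
    - [0,[0,0.004,0.002],[0,0,0.001]]
    - [0,[0,0.01,0.0022],[0,0,0.001]]
    - [0,[0,0.016,0.0022],[0,0,0.001]]
    - [0,[0,0.022,0.0022],[0,0,0.001]]
    - [0,[0,0.027,0.0022],[0,0,0.001]]
    - [0,[0,0.032,0.0022],[0,0,0.001]]
    - [0,[0,0.036,0.0022],[0,0,0.001]]
    - [0,[0,0.04,0.0022],[0,0,0.001]]
    - [0,[0,0.04,0.0022],[0,0,0.001]]
    - [0,[0,0.04,0.0022],[0,0,0.001]]

```text
time: 8.1
ee_pos: [0.5878, 0.0112, 0.1726]
eef_rot: [0.998, -0.067, 0.0, 0.0]
ft_force: [0.5, 1.0, -5.6]
width: 0.0193
```

```bash
python3 - <<'E'
from h import *
s=read_state(); print(s['time'],s['ee_pos'],s['eef_rot'],s['joint_vel'].round(3),s['ft_force'],s['torque'],s['width'],s['joint_positions'].round(2))
for n in ("wrist","scene"):
  c=camera(n); cv2.imwrite(f"pics/{n}6.png",c["pixels"][:,:,::-1])
t=cv2.imread("pics/scene6.png"); cv2.imwrite("pics/s6c.png",cv2.resize(t[120:270,220:420],None,fx=4,fy=4,interpolation=cv2.INTER_CUBIC))
t=cv2.imread("pics/wrist6.png"); cv2.imwrite("pics/w6c.png",cv2.resize(t[80:350,180:580],None,fx=2,fy=2,interpolation=cv2.INTER_CUBIC))
E
```

```text
8.1 [0.58781391 0.01121917 0.17262733] [ 9.97736761e-01 -6.72409911e-02  7.61031556e-05  1.97944753e-06] [-0.008  0.002 -0.008 -0.    -0.001 -0.001 -0.003] [ 0.46198202  1.00298369 -5.58852934] [ 0.1041735  -0.02880036  0.01997299] 0.019290483520041115 [ 0.34  0.4  -0.54  1.68  0.22  1.12 -1.97]
```

View pics/s6c.png

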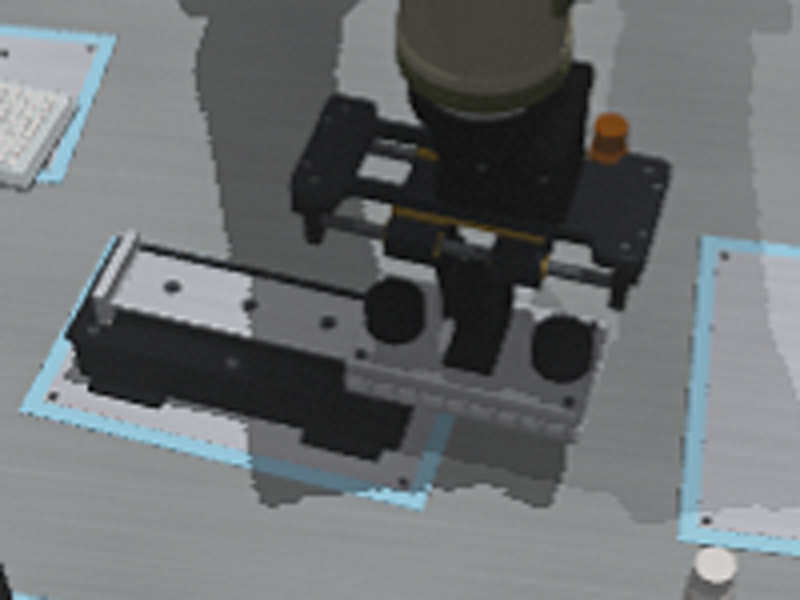

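View pics/w6c.png

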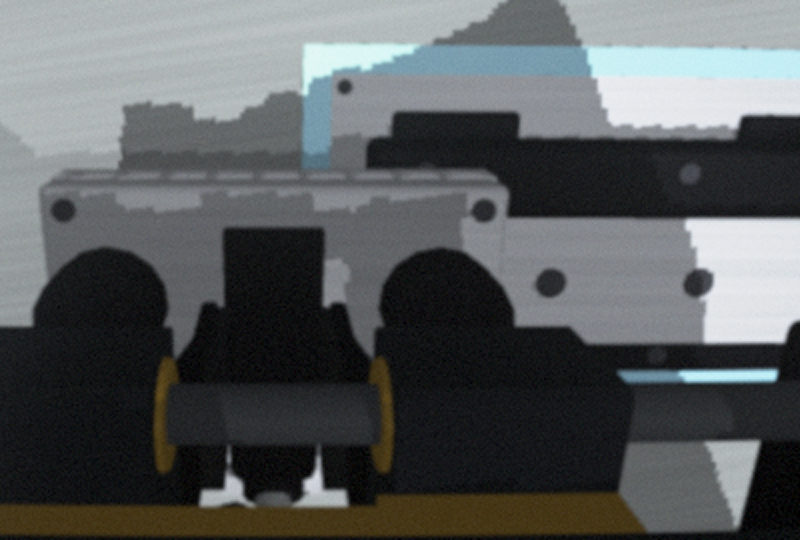

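Emit:
arm_command:
  commands:
    - [0,[0,0.006,0],[0,0,0]]
    - [0,[0,0.014,0],[0,0,0]]
    - [0,[0,0.023,0],[0,0,0]]
    - [0,[0,0.032,0],[0,0,0]]
    - [0,[0,0.041,0],[0,0,0]]
    - [0,[0,0.05,0],[0,0,0]]
    - [0,[0,0.059,0],[0,0,0]]
    - [0,[0,0.068,0],[0,0,0]]
    - [0,[0,0.075,0],[0,0,0]]
    - [0,[0,0.08,0],[0,0,0]]

```text
time: 9.03
ee_pos: [0.5769, -0.0692, 0.1726]
eef_rot: [0.998, -0.068, 0.0, 0.0]
ft_force: [0.7, -0.5, -5.4]
width: 0.0198
```

```bash
python3 - <<'E'
from h import *
s=read_state(); print(s['time'],s['ee_pos'],s['eef_rot'],s['ft_force'],s['torque'],s['width'],s['joint_positions'].round(2))
d=s['ee_pos'][:2]-[.5692,-.128]; c,q=np.cos(-.133),np.sin(-.133); print(c*d[0]+q*d[1], -q*d[0]+c*d[1])
E
```

```text
9.0333 [ 0.57692607 -0.06922741  0.17257702] [ 9.97718842e-01 -6.75061026e-02  9.77975360e-06  1.95330038e-04] [ 0.67579852 -0.49973168 -5.37490966] [ 0.02060033 -0.03061586  0.00253004] 0.019788116629263233 [ 0.46  0.38 -0.51  1.7   0.2   1.11 -1.82]
-0.00013589473356949173 0.059278079831766285
```

Emit:
arm_command:
  commands:
    - [0,[0,0.01,0],[0,0,0]]
    - [0,[0,0.02,0],[0,0,0]]
    - [0,[0,0.03,0],[0,0,0]]
    - [0,[0,0.04,0],[0,0,0]]
    - [0,[0,0.048,0],[0,0,0]]
    - [0,[0,0.055,0],[0,0,0]]
    - [0,[0,0.06,0],[0,0,0]]
    - [0,[0,0.063,0],[0,0,0]]
    - [0,[0,0.065,0],[0,0,0]]
    - [0,[0,0.066,0],[0,0,0]]

```text
time: 9.87
ee_pos: [0.5683, -0.1333, 0.1726]
eef_rot: [0.998, -0.067, 0.0, -0.0]
ft_force: [-0.7, 0.3, -6.1]
width: 0.02
```

Emit:
arm_command:
  commands:
    - [0,[0,0.001,0],[0,0,0]]
    - [0,[0,0.001,0],[0,0,0]]
    - [0,[0,0.002,0],[0,0,0]]
    - [0,[0,0.002,0],[0,0,0]]
    - [0,[0,0.003,0],[0,0,0]]
    - [0,[0,0.003,0],[0,0,0]]
    - [0,[0,0.004,0],[0,0,0]]
    - [0,[0,0.004,0],[0,0,0]]
    - [0,[0,0.005,0],[0,0,0]]
    - [0,[0,0.005,0],[0,0,0]]

```text
time: 10.7
ee_pos: [0.5675, -0.1385, 0.1726]
eef_rot: [0.998, -0.067, -0.0, 0.0]
ft_force: [0.6, -0.1, -6.6]
width: 0.0197
```

```bash
python3 - <<'E'
from h import *
s=read_state(); print(s['time'],s['ee_pos'],s['eef_rot'],s['ft_force'],s['torque'],s['width'],s['joint_positions'].round(2))
d=s['ee_pos'][:2]-[.5692,-.128]; c,q=np.cos(-.133),np.sin(-.133); print(c*d[0]+q*d[1], -q*d[0]+c*d[1])
E
```

```text
10.7 [ 0.56754236 -0.13849494  0.17257248] [ 9.97744715e-01 -6.71228201e-02 -1.17141439e-05  9.82941228e-05] [ 0.60774815 -0.05786013 -6.61681353] [ 0.01126332 -0.06725378  0.02616275] 0.019742258718157178 [ 0.56  0.38 -0.48  1.69  0.19  1.11 -1.69]
-0.00025128704253665974 -0.010622075916900871
```

Emit:
arm_command:
  commands:
    - [0,[0,0.0005,0.0005],[0,0,0]]
    - [0,[0,0.001,0.0005],[0,0,0]]
    - [0,[0,0.0015,0.0005],[0,0,0]]
    - [0,[0,0.002,0.0005],[0,0,0]]
    - [0,[0,0.0025,0.0005],[0,0,0]]
    - [0,[0,0.003,0.0005],[0,0,0]]
    - [0,[0,0.003,0.0005],[0,0,0]]
    - [0,[0,0.0035,0.0005],[0,0,0]]
    - [0,[0,0.004,0.0005],[0,0,0]]
    - [0,[0,0.004,0.0005],[0,0,0]]

```text
time: 11.53
ee_pos: [0.5673, -0.1411, 0.1722]
eef_rot: [0.998, -0.067, 0.0, -0.001]
ft_force: [0.4, 5.4, -4.4]
width: 0.0196
```

Emit:
arm_command:
  commands:
    - [0,[0,0.0005,0],[0,0,0]]
    - [0,[0,0.001,0],[0,0,0]]
    - [0,[0,0.0015,0],[0,0,0]]
    - [0,[0,0.002,0],[0,0,0]]
    - [0,[0,0.002,0],[0,0,0]]
    - [0,[0,0.0025,0],[0,0,0]]
    - [0,[0,0.0025,0],[0,0,0]]
    - [0,[0,0.003,0],[0,0,0]]
    - [0,[0,0.003,0],[0,0,0]]
    - [0,[0,0.003,0],[0,0,0]]

```text
time: 12.37
ee_pos: [0.5673, -0.1415, 0.1725]
eef_rot: [0.998, -0.066, 0.0, -0.002]
ft_force: [0.6, 11.9, -2.4]
width: 0.0196
```

```bash
python3 - <<'E'
from h import *
s=read_state(); print(s['time'],s['ee_pos'],s['eef_rot'],s['ft_force'],s['torque'],s['width'],s['joint_positions'].round(2))
for n in ("wrist","scene"):
  c=camera(n); cv2.imwrite(f"pics/{n}7.png",c["pixels"][:,:,::-1])
t=cv2.imread("pics/scene7.png"); cv2.imwrite("pics/s7c.png",cv2.resize(t[120:270,200:400],None,fx=4,fy=4,interpolation=cv2.INTER_CUBIC))
E
```

```text
12.3667 [ 0.56730728 -0.14152992  0.17253907] [ 9.97842969e-01 -6.56122951e-02  2.73181687e-04 -2.08844701e-03] [ 0.64931585 11.89838972 -2.44724289] [ 3.03057439  0.02260427 -0.25272569] 0.01956046579616053 [ 0.56  0.38 -0.48  1.69  0.19  1.11 -1.67]
```

View pics/s7c.png

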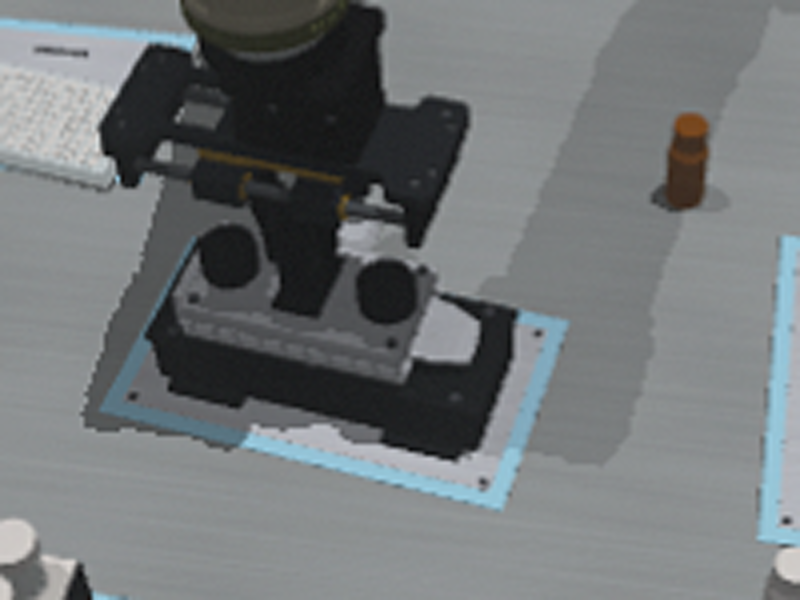

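View pics/wrist7.png

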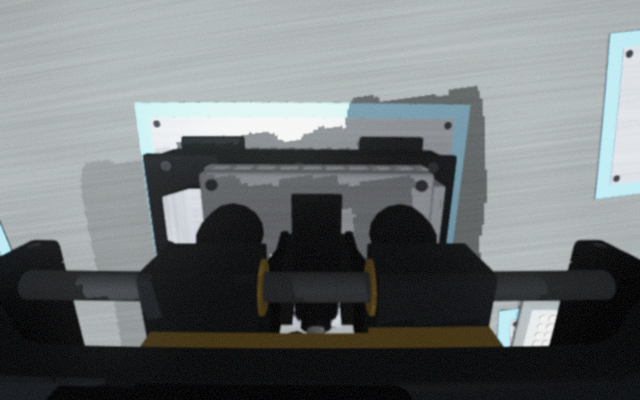

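Emit:
arm_command:
  commands:
    - [0,[0,-0.001,0],[0,0,0]]
    - [0,[0,-0.002,0],[0,0,0]]
    - [0,[0,-0.003,0.0005],[0,0,0]]
    - [0,[0,-0.003,0.0005],[0,0,0]]
    - [50,[0,-0.003,0.0005],[0,0,0]]
    - [50,[0,-0.003,0.0005],[0,0,0]]
    - [50,[0,-0.003,0.0005],[0,0,0]]
    - [50,[0,-0.003,0.0005],[0,0,0]]
    - [50,[0,-0.003,0.0005],[0,0,0]]
    - [50,[0,-0.003,0.0005],[0,0,0]]

```text
time: 13.3
ee_pos: [0.5671, -0.1426, 0.1718]
eef_rot: [0.998, -0.067, 0.0, 0.0]
ft_force: [-1.0, 0.6, 1.6]
width: 0.0421
```

```bash
python3 - <<'E'
from h import *
s=read_state(); print(s['time'],s['ee_pos'],s['eef_rot'],s['ft_force'],s['torque'],s['width'],s['joint_positions'].round(2))
c=camera('wrist'); cv2.imwrite(f"pics/wrist8.png",c["pixels"][:,:,::-1])
# knob approach
D=(.5692,-.128,-.133)
mid=np.array([-.0000,-.012,.046]); k=mid+[-.084,0,.044]
n=np.array([-np.sin(np.radians(35)),0,np.cos(np.radians(35))])
for q in (.12,.7,1.3):
  Rt=Rdown(-.133,np.radians(35),q-.7)
  for off in (.056,.156):
    p=w(D,k+n*off)[0]; print(q,off,p.round(4)); plan(p,Rt)
print(Rt.as_matrix()[:,2], w((0,0,-.133),-n))
E
```

```text
13.3 [ 0.56710416 -0.14259087  0.1717685 ] [ 9.97737190e-01 -6.72341058e-02  1.69218663e-04  2.16917883e-04] [-0.95773662  0.63769778  1.62116182] [0.05981965 0.07700482 0.00618997] 0.04214605028846742 [ 0.56  0.38 -0.48  1.69  0.19  1.11 -1.68]
0.12 0.056 [ 0.4525 -0.1245  0.1359]
shift [-0.116  -0.0025  0.0358] turn [-0.1763  0.5934 -0.563 ]
0.12 0.156 [ 0.3957 -0.1169  0.2178]
shift [-0.1733 -0.0024 -0.0461] turn [-0.1763  0.5934 -0.563 ]
0.7 0.056 [ 0.4525 -0.1245  0.1359]
shift [-0.116  -0.0025  0.0358] turn [ 0.0007  0.6106 -0.0013]
0.7 0.156 [ 0.3957 -0.1169  0.2178]
shift [-0.1733 -0.0024 -0.0461] turn [ 0.0007  0.6106 -0.0013]
1.3 0.056 [ 0.4525 -0.1245  0.1359]
shift [-0.116  -0.0025  0.0358] turn [0.1838 0.5917 0.5797]
1.3 0.156 [ 0.3957 -0.1169  0.2178]
shift [-0.1733 -0.0024 -0.0461] turn [0.1838 0.5917 0.5797]
[ 0.56851091 -0.07606096 -0.81915204] [[ 0.56851091 -0.07606096 -0.81915204]]
```

Emit:
arm_command:
  commands:
    - [50,[0,0,-0.02],[0,0,0]]
    - [50,[0,0,-0.055],[0,0,0]]
    - [50,[0,0,-0.095],[0,0,0]]
    - [50,[-0.02,0,-0.11],[0,0.12,0]]
    - [50,[-0.05,0,-0.11],[0,0.24,0]]
    - [50,[-0.08,0,-0.11],[0,0.36,0]]
    - [50,[-0.11,0,-0.11],[0,0.48,0]]
    - [50,[-0.14,0,-0.1],[0,0.61,0]]
    - [50,[-0.14,0,-0.1],[0,0.61,0]]
    - [50,[-0.14,0,-0.1],[0,0.61,0]]

```text
time: 14.18
ee_pos: [0.4244, -0.1239, 0.2694]
eef_rot: [0.951, -0.065, 0.301, 0.021]
ft_force: [0.1, 0.9, -0.9]
width: 0.0437
```

```bash
python3 - <<'E'
from h import *
s=read_state(); print(s['time'],s['ee_pos'],s['eef_rot'],s['ft_force'],s['width'],s['joint_positions'].round(2),s['joint_vel'].round(2))
for n in ("wrist","scene","top"):
  c=camera(n); cv2.imwrite(f"pics/{n}9.png",c["pixels"][:,:,::-1])
t=cv2.imread("pics/scene9.png"); cv2.imwrite("pics/s9c.png",cv2.resize(t[120:270,200:400],None,fx=4,fy=4,interpolation=cv2.INTER_CUBIC))
t=cv2.imread("pics/top9.png"); cv2.imwrite("pics/t9c.png",cv2.resize(t[150:270,280:420],None,fx=5,fy=5,interpolation=cv2.INTER_CUBIC))
E
```

```text
14.1833 [ 0.42438293 -0.12385944  0.26936872] [ 0.95131278 -0.06512064  0.30051314  0.02133416] [ 0.13101753  0.85271545 -0.8936109 ] 0.04370568526955148 [ 0.67 -0.41 -0.37  2.32 -0.39  0.63 -1.17] [ 0.01  0.11 -0.05 -0.17  0.11  0.12 -0.11]
```

View pics/wrist9.png

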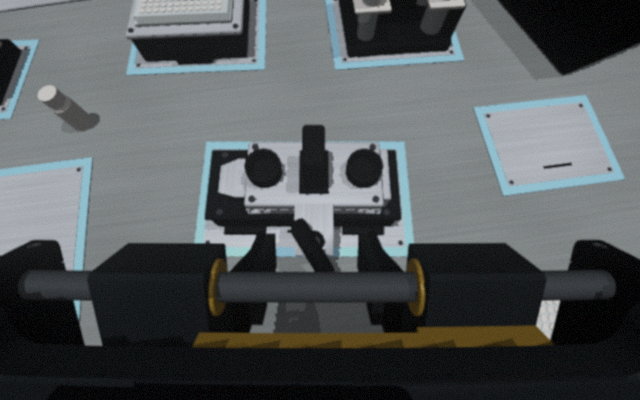

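View pics/s9c.png

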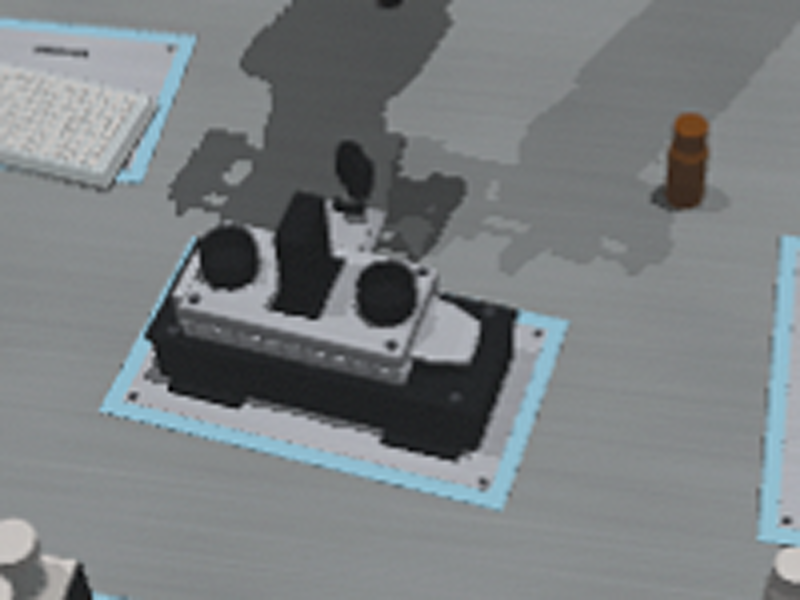

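View pics/t9c.png

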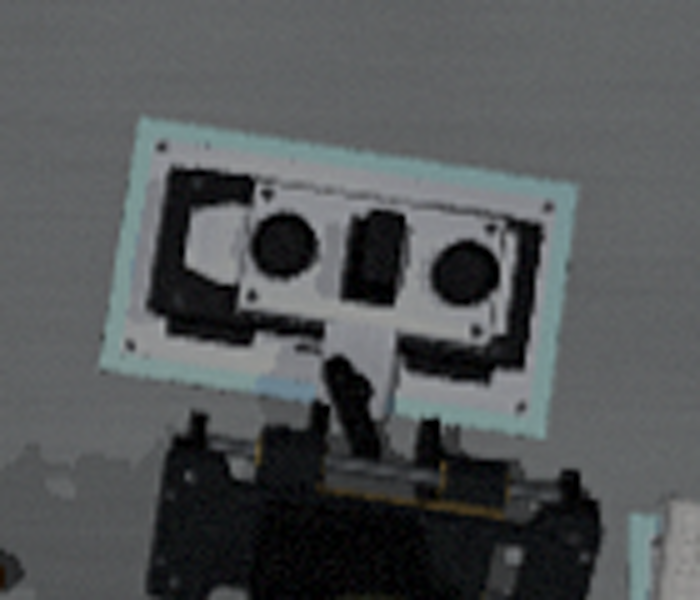

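```bash
python3 - <<'E'
from h import *
t=cv2.imread("pics/wrist9.png"); cv2.imwrite("pics/w9c.png",cv2.resize(t[190:285,250:390],None,fx=5.5,fy=5.5,interpolation=cv2.INTER_CUBIC))
tcp=([0.42438293,-0.12385944,0.26936872],[0.95131278,-0.06512064,0.30051314,0.02133416])
D=(.5692,-.128,-.133)
a=np.radians(35); n=np.array([-np.sin(a),0,np.cos(a)]); e=np.array([np.cos(a),0,np.sin(a)]); y=np.array([0,1,0])
k=np.array([-.084,-.012,.09])
for q in (0,.1,.2):
  b=np.cos(.7-q)*e+np.sin(.7-q)*y; pr=np.cross(n,b)
  P=[k+n*.012+s*.032*b+r*.007*pr for s in(1,-1) for r in (1,-1)]+[k]
  print(q,((proj('wrist',w(D,P),tcp)-[250,190])*5.5).round(0).tolist())
E
```

```text
0 [[175.0, 246.0], [243.0, 191.0], [439.0, 525.0], [506.0, 475.0], [344.0, 330.0]]
0.1 [[188.0, 230.0], [262.0, 182.0], [421.0, 533.0], [493.0, 489.0], [344.0, 330.0]]
0.2 [[203.0, 217.0], [283.0, 175.0], [402.0, 539.0], [478.0, 502.0], [344.0, 330.0]]
```

View pics/w9c.png

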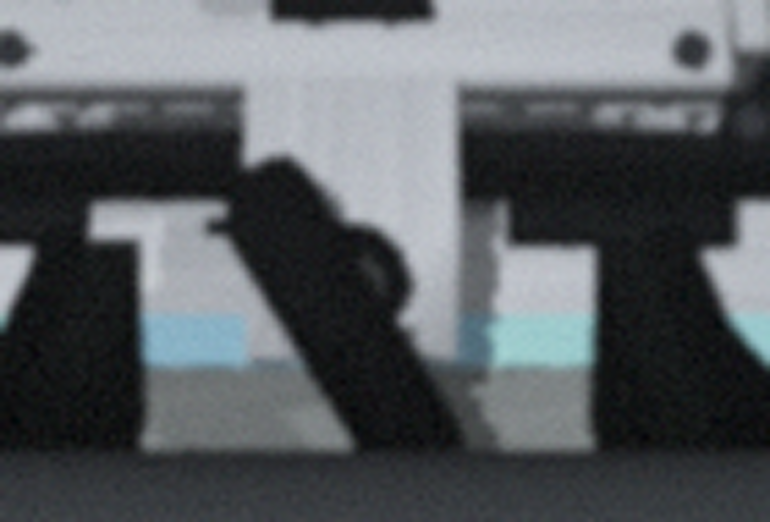

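```bash
cat >> h.py <<'E'
D2=(.5692,-.1295,-.133)
AA=np.radians(35); NN=np.array([-np.sin(AA),0,np.cos(AA)]); EE=np.array([np.cos(AA),0,np.sin(AA)]); YY=np.array([0,1.,0])
KK=np.array([-.084,-.012,.09])
def knobpose(q,off,up=0): return w(D2,KK+NN*off+EE*up)[0], Rdown(-.133,AA,q-.7)
E
python3 - <<'E'
from h import *
for off in (.10,.056): print(knobpose(.25,off)[0]); plan(*knobpose(.25,off))
E
```

```text
[ 0.42749945 -0.12264883  0.1719152 ]
shift [-0.0592 -0.0005  0.0816] turn [ 0.0007  0.0006 -0.45  ]
[ 0.45251393 -0.12599552  0.13587251]
shift [-0.0592 -0.0006  0.1256] turn [ 0.0007  0.0006 -0.45  ]
```

Emit:
arm_command:
  commands:
    - [50,[-0.02,0,0.02],[0,0,-0.12]]
    - [50,[-0.04,0,0.045],[0,0,-0.24]]
    - [50,[-0.059,-0.0005,0.07],[0,0,-0.36]]
    - [50,[-0.059,-0.0005,0.082],[0,0,-0.45]]
    - [50,[-0.059,-0.0005,0.082],[0,0,-0.45]]
    - [50,[-0.059,-0.0005,0.082],[0,0,-0.45]]
    - [50,[-0.059,-0.0005,0.082],[0,0,-0.45]]
    - [50,[-0.059,-0.0005,0.082],[0,0,-0.45]]
    - [50,[-0.059,-0.0005,0.082],[0,0,-0.45]]
    - [50,[-0.059,-0.0005,0.082],[0,0,-0.45]]

```text
time: 15.17
ee_pos: [0.4282, -0.1234, 0.1714]
eef_rot: [0.942, 0.149, 0.288, 0.086]
ft_force: [0.0, -0.4, 0.4]
width: 0.0434
```

```bash
python3 - <<'E'
from h import *
s=read_state(); print(s['time'],s['ee_pos'],s['eef_rot'],s['ft_force'],s['width'],s['joint_positions'].round(2),s['joint_vel'].round(2))
c=camera('wrist'); cv2.imwrite(f"pics/wrist10.png",c["pixels"][:,:,::-1])
t=cv2.imread("pics/wrist10.png"); cv2.imwrite("pics/w10c.png",cv2.resize(t[150:350,190:450],None,fx=3,fy=3,interpolation=cv2.INTER_CUBIC))
plan(*knobpose(.25,.056))
tcp=(s['ee_pos'],s['eef_rot'])
for q in (.15,.25):
  b=np.cos(.7-q)*EE+np.sin(.7-q)*YY; pr=np.cross(NN,b)
  P=[KK+NN*.012+i*.032*b+r*.007*pr for i in(1,-1) for r in (1,-1)]+[KK]
  print(q,((proj('wrist',w(D2,P),tcp)-[190,150])*3).round(0).tolist())
E
```

```text
15.1667 [ 0.42816548 -0.12337882  0.1713965 ] [0.94203316 0.14915627 0.28797201 0.08601198] [ 0.04408425 -0.43371491  0.41615247] 0.04337646328031091 [ 1.34 -0.34 -0.99  2.41 -0.95  0.46 -0.19] [-0.07 -0.    0.05  0.01  0.02 -0.01 -0.02]
shift [-0.0001 -0.0004  0.0432] turn [-0.0003 -0.     -0.0023]
0.15 [[322.0, 100.0], [397.0, 93.0], [359.0, 405.0], [428.0, 398.0], [377.0, 234.0]]
0.25 [[339.0, 96.0], [415.0, 96.0], [343.0, 402.0], [412.0, 402.0], [377.0, 234.0]]
```

View pics/w10c.png

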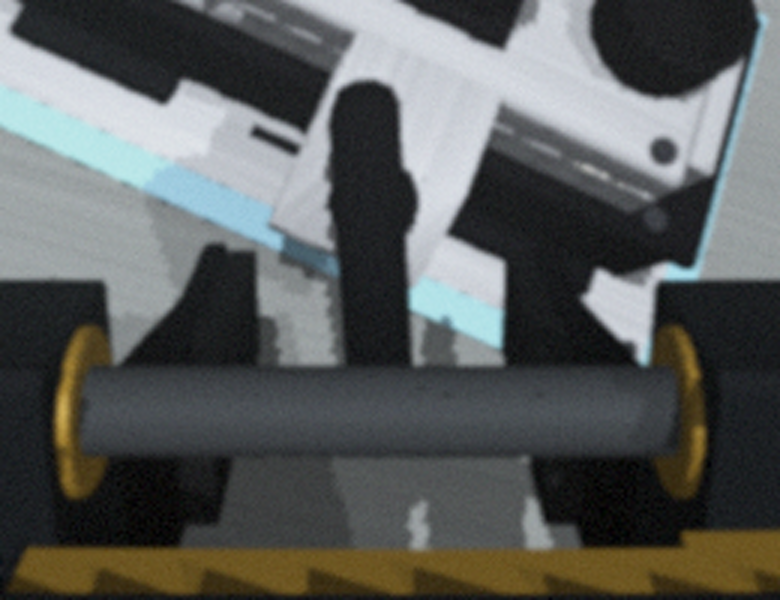

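Emit:
arm_command:
  commands:
    - [50,[0,-0.001,0.008],[0,0,-0.045]]
    - [50,[0,-0.001,0.016],[0,0,-0.045]]
    - [50,[0,-0.001,0.024],[0,0,-0.045]]
    - [50,[0,-0.001,0.032],[0,0,-0.045]]
    - [50,[0,-0.001,0.04],[0,0,-0.045]]
    - [50,[0,-0.001,0.0435],[0,0,-0.045]]
    - [50,[0,-0.001,0.0435],[0,0,-0.045]]
    - [50,[0,-0.001,0.0435],[0,0,-0.045]]
    - [50,[0,-0.001,0.0435],[0,0,-0.045]]
    - [50,[0,-0.001,0.0435],[0,0,-0.045]]

```text
time: 16.05
ee_pos: [0.4517, -0.125, 0.135]
eef_rot: [0.938, 0.171, 0.286, 0.093]
ft_force: [0.6, 1.0, -0.2]
width: 0.0435
```

```bash
python3 - <<'E'
from h import *
s=read_state(); print(s['time'],s['ee_pos'],s['eef_rot'],s['ft_force'],s['width'],s['joint_positions'].round(2),s['joint_vel'].round(2))
c=camera('wrist'); cv2.imwrite(f"pics/wrist11.png",c["pixels"][:,:,::-1])
t=cv2.imread("pics/wrist11.png"); cv2.imwrite("pics/w11c.png",cv2.resize(t[150:350,190:450],None,fx=3,fy=3,interpolation=cv2.INTER_CUBIC))
plan(*knobpose(.2,.056))
E
```

```text
16.05 [ 0.45173224 -0.12496581  0.13503307] [0.93823838 0.1714635  0.28576514 0.09299086] [ 0.58359437  0.97490804 -0.15123276] 0.043499742164347946 [ 1.47 -0.13 -1.19  2.39 -0.79  0.26 -0.25] [ 0.01 -0.01 -0.01  0.   -0.   -0.    0.  ]
shift [ 0.0008  0.0013 -0.0002] turn [ 0.0005  0.0008 -0.0053]
```

View pics/w11c.png

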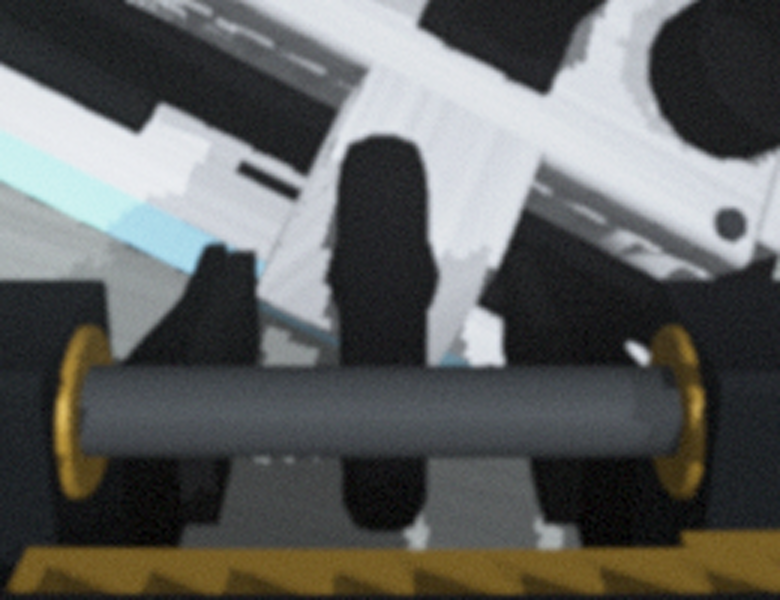

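Emit:
arm_command:
  commands:
    - [0,[0,0,0],[0,0,0]]
    - [0,[0,0,0],[0,0,0]]
    - [0,[0,0,0],[0,0,0]]
    - [0,[0,0,0],[0,0,0]]
    - [0,[0,0,0],[0,0,0]]
    - [0,[0,0,0],[0,0,0]]
    - [0,[0,0,0],[0,0,0]]
    - [0,[0,0,0],[0,0,0]]
    - [0,[0,0,0],[0,0,0]]
    - [0,[0,0,0],[0,0,0]]
  squeeze: 35

```text
time: 16.93
ee_pos: [0.4515, -0.1254, 0.1347]
eef_rot: [0.938, 0.171, 0.286, 0.093]
ft_force: [-0.1, 0.0, 2.1]
width: 0.0134
```

```bash
python3 - <<'E'
from h import *
s=read_state(); print(s['time'],s['ee_pos'],s['eef_rot'],s['ft_force'],s['torque'],s['width'])
E
```

```text
16.9333 [ 0.45149871 -0.12535791  0.13473444] [0.93834506 0.17109023 0.28560192 0.09310333] [-0.11766102  0.02498544  2.12034099] [-0.11848346  0.68784616 -0.01453379] 0.013444001490256414
```

Gripped with negligible force. Turn the first half.

Emit:
arm_command:
  commands:
    - [0,[0,0,0],[0,0,0.04]]
    - [0,[0,0,0],[0,0,0.1]]
    - [0,[0,0,0],[0,0,0.16]]
    - [0,[0,0,0],[0,0,0.22]]
    - [0,[0,0,0],[0,0,0.28]]
    - [0,[0,0,0],[0,0,0.34]]
    - [0,[0,0,0],[0,0,0.4]]
    - [0,[0,0,0],[0,0,0.45]]
    - [0,[0,0,0],[0,0,0.5]]
    - [0,[0,0,0],[0,0,0.5]]

```text
time: 17.77
ee_pos: [0.4511, -0.1248, 0.1343]
eef_rot: [0.952, -0.068, 0.299, 0.019]
ft_force: [-8.5, 4.1, 6.9]
width: 0.0136
```

```bash
python3 - <<'E'
from h import *
s=read_state(); print(s['time'],s['ee_pos'],s['eef_rot'],s['ft_force'],s['torque'],s['width'],s['joint_positions'].round(2))
plan(*knobpose(.7,.056))
Rk=R.from_quat(s['eef_rot']); print('moment about tool z',Rk.inv().apply(s['torque']))
c=camera('wrist'); cv2.imwrite(f"pics/wrist12.png",c["pixels"][:,:,::-1])
E
```

```text
17.7667 [ 0.45110154 -0.12475876  0.13430328] [ 0.9516285  -0.06751015  0.29916778  0.01855307] [-8.51200264  4.13845094  6.85094596] [0.46716614 0.94054038 0.37855262] 0.01359294986460318 [ 1.59 -0.17 -1.3   2.39 -0.91  0.29 -0.64]
shift [ 0.0022  0.001  -0.0004] turn [-0.0001  0.002  -0.0087]
moment about tool z [ 0.48536902 -0.99845539 -0.11690273]
```

View pics/wrist12.png

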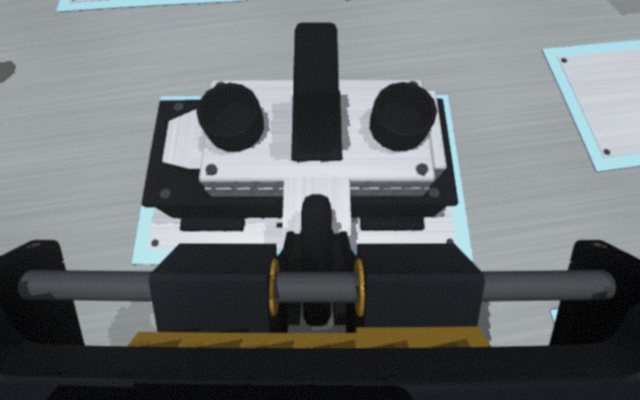

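Emit:
arm_command:
  commands:
    - [0,[0.001,0,-0.001],[0,0,0.03]]
    - [0,[0.001,0,-0.001],[0,0,0.08]]
    - [0,[0.001,0,-0.001],[0,0,0.13]]
    - [0,[0.001,0,-0.001],[0,0,0.18]]
    - [0,[0.001,0,-0.001],[0,0,0.23]]
    - [0,[0.001,0,-0.001],[0,0,0.28]]
    - [0,[0.001,0,-0.001],[0,0,0.32]]
    - [0,[0.001,0,-0.001],[0,0,0.36]]
    - [0,[0.001,0,-0.001],[0,0,0.4]]
    - [0,[0.001,0,-0.001],[0,0,0.4]]

```text
time: 18.65
ee_pos: [0.4504, -0.1243, 0.1348]
eef_rot: [0.92, -0.255, 0.296, -0.041]
ft_force: [-9.9, 5.4, 5.8]
width: 0.0134
```

```bash
python3 - <<'E'
from h import *
s=read_state(); print(s['time'],s['ee_pos'],s['eef_rot'],s['ft_force'],s['torque'],s['width'],s['joint_positions'].round(2))
plan(*knobpose(1.1,.056))
Rk=R.from_quat(s['eef_rot']); print('moment tool',Rk.inv().apply(s['torque']),Rk.inv().apply(s['ft_force']))
E
```

```text
18.65 [ 0.45044949 -0.12431614  0.13484327] [ 0.91965702 -0.25485331  0.29590637 -0.04147506] [-9.9189727   5.39842308  5.76159303] [0.7849677  1.76667678 0.52042445] 0.013380777280403119 [ 1.68 -0.22 -1.36  2.39 -1.03  0.33 -0.94]
shift [0.0028 0.0003 0.0004] turn [ 0.0006  0.0041 -0.008 ]
moment tool [-0.0537205  -1.99799123 -0.1153598 ] [ -6.54248685  -1.58101003 -10.74342676]
```

Emit:
arm_command:
  commands:
    - [0,[-0.0005,0,-0.001],[0,0,0.03]]
    - [0,[-0.001,0,-0.0015],[0,0,0.06]]
    - [0,[-0.001,0,-0.0015],[0,0,0.09]]
    - [0,[-0.001,0,-0.0015],[0,0,0.12]]
    - [0,[-0.001,0,-0.0015],[0,0,0.15]]
    - [0,[-0.001,0,-0.0015],[0,0,0.18]]
    - [0,[-0.001,0,-0.0015],[0,0,0.2]]
    - [0,[-0.001,0,-0.0015],[0,0,0.21]]
    - [0,[-0.001,0,-0.0015],[0,0,0.21]]
    - [0,[-0.001,0,-0.0015],[0,0,0.21]]

```text
time: 19.48
ee_pos: [0.4505, -0.1239, 0.1367]
eef_rot: [0.888, -0.349, 0.292, -0.072]
ft_force: [14.2, -2.0, -16.7]
width: 0.0136
```

```bash
python3 - <<'E'
from h import *
s=read_state(); print(s['time'],s['ee_pos'],s['eef_rot'],s['ft_force'],s['torque'],s['width'],s['joint_positions'].round(2))
plan(*knobpose(1.3,.056))
Rk=R.from_quat(s['eef_rot']); print('moment tool',Rk.inv().apply(s['torque']),Rk.inv().apply(s['ft_force']))
for n in ("wrist","scene"):
  c=camera(n); cv2.imwrite(f"pics/{n}13.png",c["pixels"][:,:,::-1])
t=cv2.imread("pics/scene13.png"); cv2.imwrite("pics/s13c.png",cv2.resize(t[120:270,200:400],None,fx=4,fy=4,interpolation=cv2.INTER_CUBIC))
E
```

```text
19.4833 [ 0.45046676 -0.12393609  0.13672111] [ 0.88785323 -0.3486027   0.2916364  -0.0717009 ] [ 14.15535924  -2.04742014 -16.65836146] [-0.06015446  0.52257013  0.22115567] 0.01360312215150299 [ 1.7  -0.26 -1.37  2.39 -1.1   0.36 -1.09]
shift [0.0022 0.0006 0.002 ] turn [ 0.0005  0.0006 -0.0153]
moment tool [-0.27716319 -0.4285919  -0.25514206] [ 1.86611241 -1.13356227 21.84719185]
```

View pics/wrist13.png

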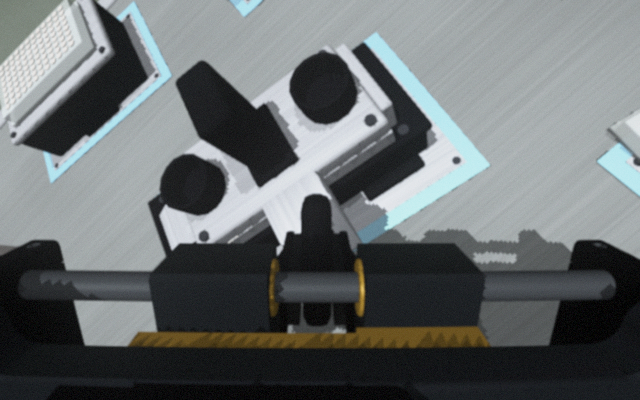

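View pics/s13c.png

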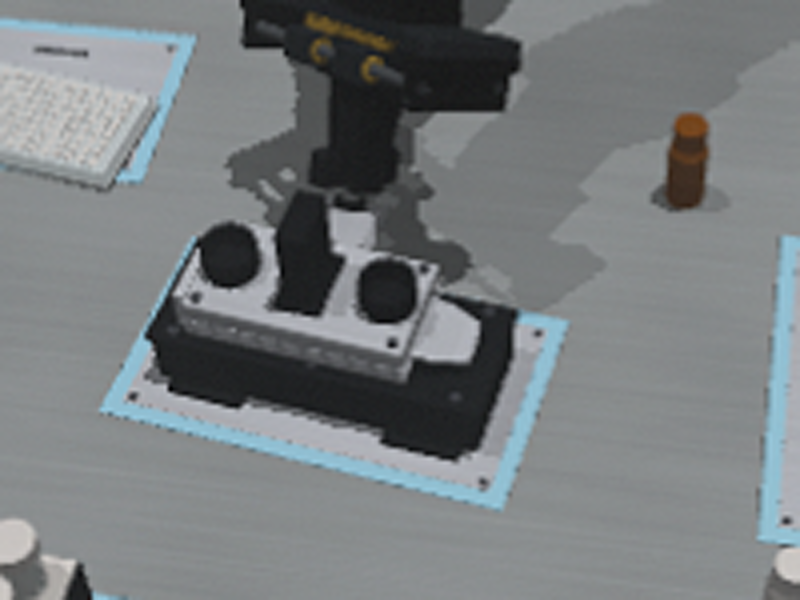

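Emit:
arm_command:
  commands:
    - [0,[0,0,0.0005],[0,0,0.01]]
    - [0,[0,0,0.001],[0,0,0.02]]
    - [0,[0,0,0.0012],[0,0,0.03]]
    - [0,[0,0,0.0012],[0,0,0.03]]
    - [0,[0,0,0.0012],[0,0,0.03]]
    - [0,[0,0,0.0012],[0,0,0.03]]
    - [0,[0,0,0.0012],[0,0,0.03]]
    - [0,[0,0,0.0012],[0,0,0.03]]
    - [0,[0,0,0.0012],[0,0,0.03]]
    - [0,[0,0,0.0012],[0,0,0.03]]

```text
time: 20.42
ee_pos: [0.4503, -0.1239, 0.1351]
eef_rot: [0.883, -0.362, 0.29, -0.076]
ft_force: [-3.9, 4.8, -1.4]
width: 0.0139
```

```bash
python3 - <<'E'
from h import *
s=read_state(); print(s['time'],s['ee_pos'],s['ft_force'],s['width'])
plan(*knobpose(1.3,.056))
Rk=R.from_quat(s['eef_rot']); print('moment tool',Rk.inv().apply(s['torque']),Rk.inv().apply(s['ft_force']))
E
```

```text
20.4167 [ 0.45028042 -0.12393709  0.13513074] [-3.90815129  4.77235191 -1.36724968] 0.013934938777701423
shift [ 0.003  -0.0001  0.0008] turn [ 0.0007  0.0026 -0.0461]
moment tool [-0.30994303 -1.71419671 -0.22171246] [-6.11319653 -0.66721201 -1.44983351]
```

Emit:
arm_command:
  commands:
    - [50,[0,0,0],[0,0,0]]
    - [50,[0,0,0],[0,0,0]]
    - [50,[0,0,0],[0,0,0]]
    - [50,[0,0,0],[0,0,0]]
    - [50,[0,0,0],[0,0,0]]
    - [50,[0,0,0],[0,0,0]]
    - [50,[0,0,0],[0,0,0]]
    - [50,[0,0,-0.005],[0,0,0]]
    - [50,[0,0,-0.015],[0,0,0]]
    - [50,[0,0,-0.025],[0,0,0]]

```text
time: 21.25
ee_pos: [0.4365, -0.1226, 0.1566]
eef_rot: [0.882, -0.363, 0.291, -0.076]
ft_force: [0.7, -0.2, -1.2]
width: 0.0432
```

```bash
python3 - <<'E'
from h import *
s=read_state(); print(s['time'],s['ee_pos'],s['ft_force'],s['width'],s['joint_positions'].round(2))
c=camera("wrist"); cv2.imwrite(f"pics/wrist14.png",c["pixels"][:,:,::-1])
E
```

```text
21.25 [ 0.43646837 -0.12264996  0.15660131] [ 0.72303872 -0.21560303 -1.21281405] 0.043228755419677745 [ 1.59 -0.38 -1.21  2.41 -1.14  0.49 -1.12]
```

View pics/wrist14.png

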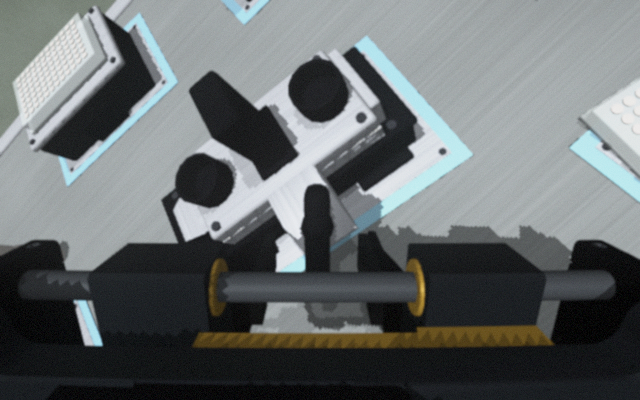

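Emit:
arm_command:
  commands:
    - [50,[0,0,-0.015],[0,0,0]]
    - [50,[0,0,-0.03],[0,0,0]]
    - [50,[0,0,-0.035],[0,0,0]]
    - [50,[0.01,-0.007,-0.055],[0,0,0]]
    - [50,[0.023,-0.017,-0.08],[0,0,0]]
    - [50,[0.036,-0.027,-0.1],[0,0,0]]
    - [50,[0.046,-0.035,-0.117],[0,0,0]]
    - [50,[0.046,-0.035,-0.117],[0,0,0]]
    - [50,[0.046,-0.035,-0.117],[0,0,0]]
    - [50,[0.046,-0.035,-0.117],[0,0,0]]

```text
time: 22.13
ee_pos: [0.4171, -0.1195, 0.2842]
eef_rot: [0.883, -0.362, 0.29, -0.076]
ft_force: [-1.0, -1.8, 0.7]
width: 0.0438
```

```bash
python3 - <<'E'
from h import *
s=read_state(); print(s['time'],s['ee_pos'],s['ft_force'],s['width'],s['joint_positions'].round(2)); tcp=(s['ee_pos'],s['eef_rot'])
for n in ("wrist","scene","top"):
  c=camera(n); cv2.imwrite(f"pics/{n}15.png",c["pixels"][:,:,::-1])
t=cv2.imread("pics/scene15.png"); cv2.imwrite("pics/s15c.png",cv2.resize(t[120:270,200:400],None,fx=4,fy=4,interpolation=cv2.INTER_CUBIC))
t=cv2.imread("pics/top15.png"); cv2.imwrite("pics/t15c.png",cv2.resize(t[150:270,280:420],None,fx=5,fy=5,interpolation=cv2.INTER_CUBIC))
E
```

```text
22.1333 [ 0.41710664 -0.11951816  0.28416111] [-1.03687771 -1.80431573  0.71723346] 0.04383626397605218 [ 1.03 -0.5  -0.62  2.3  -0.65  0.74 -1.58]
```

View pics/wrist15.png

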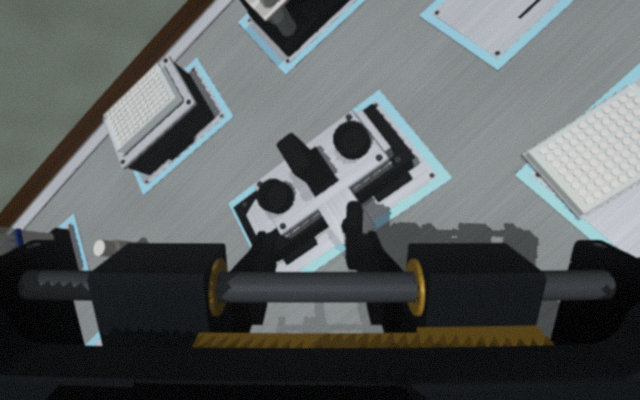

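View pics/t15c.png

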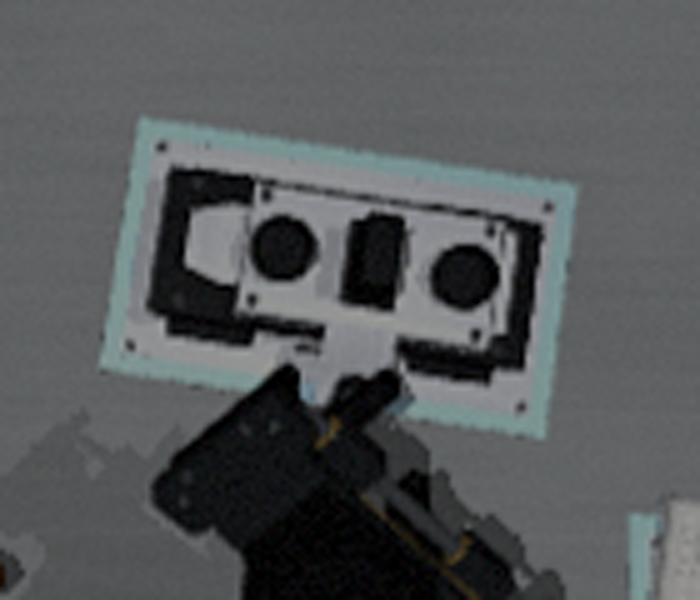

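View pics/s15c.png

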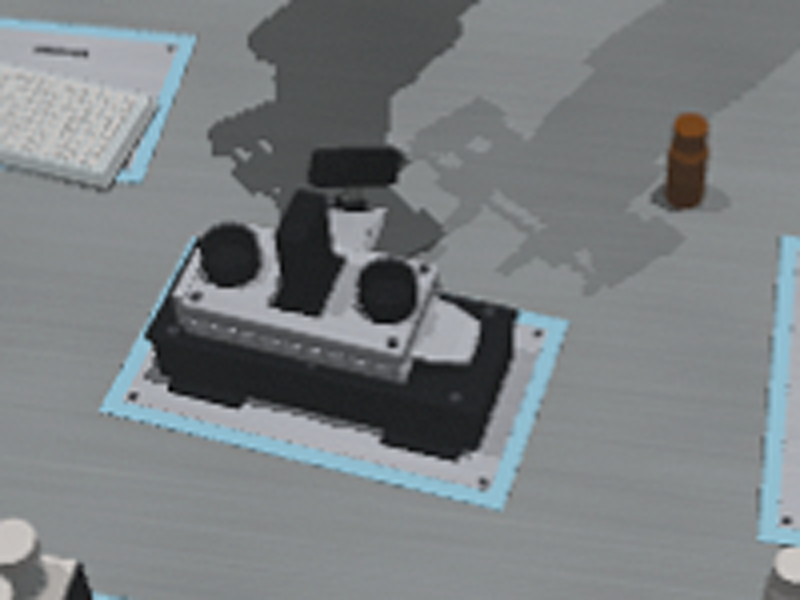

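```bash
python3 - <<'E'
from h import *
print(read_state()['joint_positions'][1])
a=cv2.imread("pics/wrist14.png")[40:170,290:420]; b=cv2.imread("pics/wrist12.png")[70:200,360:490]
cv2.imwrite("pics/gap.png",np.hstack([cv2.resize(x,(390,390),interpolation=cv2.INTER_CUBIC) for x in (a,b)]))
A=cv2.imread("pics/top9.png")[165:240,300:400].astype(np.float32).mean(2);B=cv2.imread("pics/top15.png")[165:240,300:400].astype(np.float32).mean(2)
print(cv2.phaseCorrelate(A[15:50,25:85],B[15:50,25:85]))
plan(np.array([.5,-.14,.30]),R.from_quat(read_state()['eef_rot']))
E
```

```text
-0.49790710914007
((-0.08377779047628664, 0.3844547970847749), 1.0277595193297775)
shift [ 0.0682 -0.0408  0.0356] turn [0. 0. 0.]
```

View pics/gap.png

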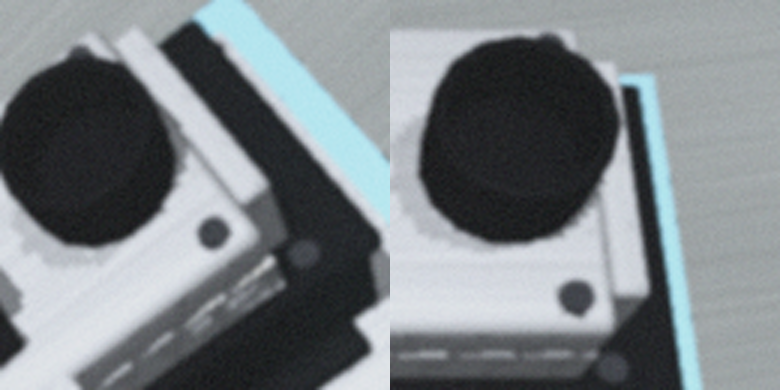

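Emit:
arm_command:
  commands:
    - [50,[0.01,-0.006,0.004],[0,0,0]]
    - [50,[0.02,-0.012,0.008],[0,0,0]]
    - [50,[0.034,-0.02,0.017],[0,0,0]]
    - [50,[0.034,-0.02,0.017],[0,0,0]]
    - [50,[0.034,-0.02,0.017],[0,0,0]]
    - [50,[0.034,-0.02,0.017],[0,0,0]]
    - [50,[0.034,-0.02,0.017],[0,0,0]]
    - [50,[0.034,-0.02,0.017],[0,0,0]]
    - [50,[0.034,-0.02,0.017],[0,0,0]]
    - [50,[0.034,-0.02,0.017],[0,0,0]]

```text
time: 23.12
ee_pos: [0.4579, -0.1298, 0.2938]
eef_rot: [0.882, -0.362, 0.291, -0.076]
ft_force: [0.5, 0.9, 0.3]
width: 0.0437
```

```bash
python3 - <<'E'
from h import *
s=read_state(); print(s['time'],s['ee_pos'],s['ft_force'],s['joint_positions'].round(2),s['joint_vel'].round(3))
c=camera("scene"); im=c["pixels"][:,:,::-1].copy(); cv2.imwrite("pics/scene16.png",im)
# bar end check: q from scene view
for q in (1.1,1.2,1.3,1.4):
  b=np.cos(.7-q)*EE+np.sin(.7-q)*YY
  P=proj('scene',w(D2,[KK+NN*.012+i*.032*b for i in(1,-1)])); d=P[0]-P[1]; print(q,((P-[200,120])*4).round(0).tolist(),d[1]/d[0])
t=im[150:180,270:310]; cv2.imwrite("pics/s16c.png",cv2.resize(t,None,fx=16,fy=16,interpolation=cv2.INTER_CUBIC))
E
```

```text
23.1167 [ 0.45791086 -0.12983276  0.29379687] [0.45064829 0.91005687 0.32138222] [ 1.09 -0.39 -0.7   2.2  -0.59  0.7  -1.64] [ 0.     0.003 -0.    -0.001 -0.     0.001  0.001]
1.1 [[317.0, 151.0], [385.0, 143.0]] -0.1163403139843241
1.2 [[313.0, 149.0], [389.0, 144.0]] -0.07083708736736267
1.3 [[310.0, 148.0], [392.0, 145.0]] -0.033140588433771004
1.4 [[307.0, 147.0], [395.0, 146.0]] -0.0008068352520794411
```

View pics/s16c.png

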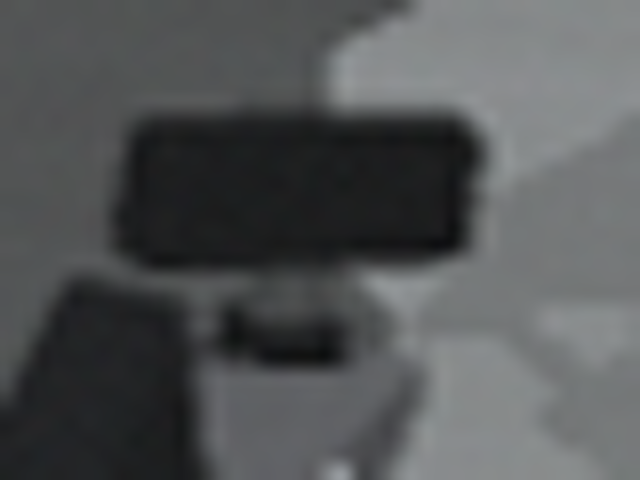

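View pics/scene16.png

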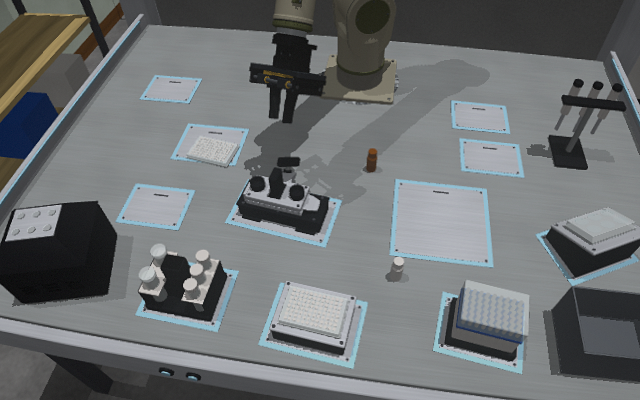

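```bash
python3 -c "
from bench import *
print(close_job())"
```

```text
the job is handed in; nothing more can be done
None
```

The carriage is on the dock, home against the end stop, with its knob on the robot's side and the clamp tightened. I handed the job in at about 23 s of the 72 s allowed.

**What I did:** I gripped the grip post, lifted the carriage to the rail's free end and slid it on. No sideways force showed at the entry. I pressed it against the stop, let go, then gripped the knob bar along its leaning axis and turned it clockwise. After that I released it and backed the arm clear.

**Last checks:**
- **Home:** Pressing against the stop built up a steady reaction of about 12 N. The close-up pictures show no gap at the stop. Comparing the top pictures before and after tightening shows almost no shift along the rail and about 1 mm across it, as the clamp took up the play.
- **Clamp:** The knob went from about 0.2 to 1.35 rad by the gripper's orientation. The bar's angle in the scene picture agrees at about 1.33 rad, above the 1.2 where it is firm. The last turning moment I measured was 0.22 N m, with the sensor zero uncertain. That is below the 0.35 N m given as the most it takes when firm, so I relied on the angle.
- **Everything else:** The bottles and the well plate look unmoved in the scene picture, and the arm was touching nothing.

**Disagreements:**
- The camera fit and the gripper's contact position differed by about 1.5 mm along the rail.
- The pull on the wrist reached about 22 N along the knob's axis while turning, so I eased it off before letting go.
- Joint 2 came to −0.498 rad, just inside its −0.5 limit, during the retreat, so I moved it back to −0.39 before handing in.

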